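# Set out brake pads for bonding and ready the paste tin

### The job

Get the bench ready for bonding: take the steel bar off the mixer and lay it flat beyond the other steel bar, parallel to it, ends level, with a gap of about 8 cm between them; lay every loose brake pad flat, one to a block, centred in front of the robot-facing broad side of a standing brown friction block, its length pointing squarely at the block and ending about 2 cm short of it, leaving the blocks where they stand. Only when all the pads are laid, mix the paste: press the blue tin, held upright in the gripper, down on the mixer's sprung platen until that is fully down, and keep it down for about three seconds. Then stand the tin upright on the bench midway between the two bars and level with the middle of their length, without shifting the first bar or disturbing the white carton and the coil springs behind the blocks.

Things in the scene. Friction and masses are not known exactly. Their poses are not given: they have to be found in the camera images.
- pad_0_centre (a point): Loose brake pad, flat lining segment on a steel back, 40 mm wide (its x axis), 61 mm long (its y axis), 14 mm thick (z); lies on the bench. The point is its centre, 7 mm above its underside; the position is None when this pad is absent from the run. All four are the same size (two dark, two brownish).
- pad_1_centre (a point): Loose brake pad, flat lining segment on a steel back, 40 mm wide (its x axis), 61 mm long (its y axis), 14 mm thick (z); lies on the bench. The point is its centre, 7 mm above its underside; the position is None when this pad is absent from the run. All four are the same size (two dark, two brownish).
- pad_2_centre (a point): Loose brake pad, flat lining segment on a steel back, 40 mm wide (its x axis), 61 mm long (its y axis), 14 mm thick (z); lies on the bench. The point is its centre, 7 mm above its underside; the position is None when this pad is absent from the run. All four are the same size (two dark, two brownish).
- pad_3_centre (a point): Loose brake pad, flat lining segment on a steel back, 40 mm wide (its x axis), 61 mm long (its y axis), 14 mm thick (z); lies on the bench. The point is its centre, 7 mm above its underside; the position is None when this pad is absent from the run. All four are the same size (two dark, two brownish).
- block_0: Reddish-brown friction block no. 0 (0 is leftmost), loose, standing on its long edge: 100 mm along its x axis, 25 mm thick along y, 50 mm high. Origin: centre of its underside, on the bench. Its x axis runs roughly to the robot's left; its +y axis points out of its broad front face, roughly towards the robot. Four stand in a row across the bench.
- block_1: Reddish-brown friction block no. 1 (0 is leftmost), loose, standing on its long edge: 100 mm along its x axis, 25 mm thick along y, 50 mm high. Origin: centre of its underside, on the bench. Its x axis runs roughly to the robot's left; its +y axis points out of its broad front face, roughly towards the robot. Four stand in a row across the bench.
- block_2: Reddish-brown friction block no. 2 (0 is leftmost), loose, standing on its long edge: 100 mm along its x axis, 25 mm thick along y, 50 mm high. Origin: centre of its underside, on the bench. Its x axis runs roughly to the robot's left; its +y axis points out of its broad front face, roughly towards the robot. Four stand in a row across the bench.
- block_3: Reddish-brown friction block no. 3 (0 is leftmost), loose, standing on its long edge: 100 mm along its x axis, 25 mm thick along y, 50 mm high. Origin: centre of its underside, on the bench. Its x axis runs roughly to the robot's left; its +y axis points out of its broad front face, roughly towards the robot. Four stand in a row across the bench.
- tin_centre (a point): Blue round paste tin with lid, 53 mm in diameter, 38 mm high, standing upright, about 0.25 kg. The point is its centre, 19 mm above its underside.
- bar_a: Ground steel parallel bar, 110 mm long (its x axis, roughly to the robot's left), 26 mm wide (y), 12 mm high, loose, lying on the bench; its -y axis points away from the robot. Origin: centre of its underside.
- bar_b_centre (a point): Second steel parallel bar of the same size and axes, about 0.3 kg, loose; at the start it lies flat across the mixer's platen. The point is its centre, 6 mm above its underside.
- platen_top (a point): Centre of the top of the mixer's platen: a round plate 68 mm in diameter with a black rubber face, sprung upward, on a low grey housing (110 x 104 mm, its top 40 mm above the bench). The top is 60 mm above the bench when up, 52 mm when fully down.
- platen (a joint): How far the platen is pressed down: 0 = up, 0.008 m = fully down on its stop. It starts to move at about 7 N (the weight of the tin or of the bar alone does not move it) and takes about 15 N to reach the stop; springs back when let go.
- carton: White carton 51 x 75 x 55 mm, a bystander to be left alone. Origin: centre of its underside.
- coil: Upright coil spring 39 mm across, 68 mm high, standing behind the left part of the row of blocks, a bystander to be left alone. Origin: centre of its underside.
- pad_0: The pad of pad_0_centre; origin at the centre of its underside.
- pad_1: The pad of pad_1_centre; origin at the centre of its underside.
- pad_2: The pad of pad_2_centre; origin at the centre of its underside.
- pad_3: The pad of pad_3_centre; origin at the centre of its underside.
- bar_b: The bar of bar_b_centre; origin at the centre of its underside.
- tin: The tin of tin_centre; origin at the centre of its underside.
- mixer: The mixer: grey housing 110 x 104 mm with the platen in its middle; fixed to the bench. Origin: centre of its underside, straight below the platen.
Things that resemble listed ones, but are neither listed nor needed, are in the scene too. Leave any green or turquoise look-alike of the block_2 alone.

How it is judged (in metres and radians):
On the way, in this order (a step that is already met when the one before it is completed fails the run):
1. every pad that is present lies flat, square and centred in front of a friction block and is let go (((x of pad_0_centre in the frame of block_0 between -0.01 and 0.01 m and y of pad_0_centre in the frame of block_0 between 0.053 and 0.073 m and angle between the y axis of pad_0_centre and the y axis of block_0, either way round below 0.15 rad) or (x of pad_0_centre in the frame of block_1 between -0.01 and 0.01 m and y of pad_0_centre in the frame of block_1 between 0.053 and 0.073 m and angle between the y axis of pad_0_centre and the y axis of block_1, either way round below 0.15 rad) or (x of pad_0_centre in the frame of block_2 between -0.01 and 0.01 m and y of pad_0_centre in the frame of block_2 between 0.053 and 0.073 m and angle between the y axis of pad_0_centre and the y axis of block_2, either way round below 0.15 rad) or (x of pad_0_centre in the frame of block_3 between -0.01 and 0.01 m and y of pad_0_centre in the frame of block_3 between 0.053 and 0.073 m and angle between the y axis of pad_0_centre and the y axis of block_3, either way round below 0.15 rad)) and height (world z) of each of pad_0_centre, pad_1_centre, pad_2_centre, pad_3_centre below 0.013 m and angle between pad_0_centre's own y axis and vertical between 1.45 and 1.69 rad and ((x of pad_1_centre in the frame of block_0 between -0.01 and 0.01 m and y of pad_1_centre in the frame of block_0 between 0.053 and 0.073 m and angle between the y axis of pad_1_centre and the y axis of block_0, either way round below 0.15 rad) or (x of pad_1_centre in the frame of block_1 between -0.01 and 0.01 m and y of pad_1_centre in the frame of block_1 between 0.053 and 0.073 m and angle between the y axis of pad_1_centre and the y axis of block_1, either way round below 0.15 rad) or (x of pad_1_centre in the frame of block_2 between -0.01 and 0.01 m and y of pad_1_centre in the frame of block_2 between 0.053 and 0.073 m and angle between the y axis of pad_1_centre and the y axis of block_2, either way round below 0.15 rad) or (x of pad_1_centre in the frame of block_3 between -0.01 and 0.01 m and y of pad_1_centre in the frame of block_3 between 0.053 and 0.073 m and angle between the y axis of pad_1_centre and the y axis of block_3, either way round below 0.15 rad)) and angle between pad_1_centre's own y axis and vertical between 1.45 and 1.69 rad and ((x of pad_2_centre in the frame of block_0 between -0.01 and 0.01 m and y of pad_2_centre in the frame of block_0 between 0.053 and 0.073 m and angle between the y axis of pad_2_centre and the y axis of block_0, either way round below 0.15 rad) or (x of pad_2_centre in the frame of block_1 between -0.01 and 0.01 m and y of pad_2_centre in the frame of block_1 between 0.053 and 0.073 m and angle between the y axis of pad_2_centre and the y axis of block_1, either way round below 0.15 rad) or (x of pad_2_centre in the frame of block_2 between -0.01 and 0.01 m and y of pad_2_centre in the frame of block_2 between 0.053 and 0.073 m and angle between the y axis of pad_2_centre and the y axis of block_2, either way round below 0.15 rad) or (x of pad_2_centre in the frame of block_3 between -0.01 and 0.01 m and y of pad_2_centre in the frame of block_3 between 0.053 and 0.073 m and angle between the y axis of pad_2_centre and the y axis of block_3, either way round below 0.15 rad)) and angle between pad_2_centre's own y axis and vertical between 1.45 and 1.69 rad and ((x of pad_3_centre in the frame of block_0 between -0.01 and 0.01 m and y of pad_3_centre in the frame of block_0 between 0.053 and 0.073 m and angle between the y axis of pad_3_centre and the y axis of block_0, either way round below 0.15 rad) or (x of pad_3_centre in the frame of block_1 between -0.01 and 0.01 m and y of pad_3_centre in the frame of block_1 between 0.053 and 0.073 m and angle between the y axis of pad_3_centre and the y axis of block_1, either way round below 0.15 rad) or (x of pad_3_centre in the frame of block_2 between -0.01 and 0.01 m and y of pad_3_centre in the frame of block_2 between 0.053 and 0.073 m and angle between the y axis of pad_3_centre and the y axis of block_2, either way round below 0.15 rad) or (x of pad_3_centre in the frame of block_3 between -0.01 and 0.01 m and y of pad_3_centre in the frame of block_3 between 0.053 and 0.073 m and angle between the y axis of pad_3_centre and the y axis of block_3, either way round below 0.15 rad)) and angle between pad_3_centre's own y axis and vertical between 1.45 and 1.69 rad and contact force between each of pad_0, pad_1, pad_2, pad_3 and the fingers below 0.1 N), for 0.2 s.
2. the tin, held upright in the fingers over the platen, presses it fully down and keeps it there (value of joint platen above 0.0068 m and contact force between tin and mixer above 3 N and contact force between tin and the fingers above 1 N and angle between tin_centre's own z axis and vertical below 0.15 rad and horizontal distance between tin_centre and platen_top below 0.02 m), for 1.5 s.
At the end, for the whole second after the job is handed in: Pads flat, within 10 mm of centred at a 20 mm gap before a block, square within 0.15 rad. Second bar flat, 80 +- 10 mm clear beyond the first, ends level to 10 mm, parallel to 0.12 rad. Tin upright, 9 mm from mid-length, 40 mm or more from bar centre lines. Blocks, first bar moved under 25 mm (((x of pad_0_centre in the frame of block_0 between -0.01 and 0.01 m and y of pad_0_centre in the frame of block_0 between 0.053 and 0.073 m and angle between the y axis of pad_0_centre and the y axis of block_0, either way round below 0.15 rad) or (x of pad_0_centre in the frame of block_1 between -0.01 and 0.01 m and y of pad_0_centre in the frame of block_1 between 0.053 and 0.073 m and angle between the y axis of pad_0_centre and the y axis of block_1, either way round below 0.15 rad) or (x of pad_0_centre in the frame of block_2 between -0.01 and 0.01 m and y of pad_0_centre in the frame of block_2 between 0.053 and 0.073 m and angle between the y axis of pad_0_centre and the y axis of block_2, either way round below 0.15 rad) or (x of pad_0_centre in the frame of block_3 between -0.01 and 0.01 m and y of pad_0_centre in the frame of block_3 between 0.053 and 0.073 m and angle between the y axis of pad_0_centre and the y axis of block_3, either way round below 0.15 rad)) and height (world z) of each of pad_0_centre, pad_1_centre, pad_2_centre, pad_3_centre below 0.013 m and angle between pad_0_centre's own y axis and vertical between 1.45 and 1.69 rad and ((x of pad_1_centre in the frame of block_0 between -0.01 and 0.01 m and y of pad_1_centre in the frame of block_0 between 0.053 and 0.073 m and angle between the y axis of pad_1_centre and the y axis of block_0, either way round below 0.15 rad) or (x of pad_1_centre in the frame of block_1 between -0.01 and 0.01 m and y of pad_1_centre in the frame of block_1 between 0.053 and 0.073 m and angle between the y axis of pad_1_centre and the y axis of block_1, either way round below 0.15 rad) or (x of pad_1_centre in the frame of block_2 between -0.01 and 0.01 m and y of pad_1_centre in the frame of block_2 between 0.053 and 0.073 m and angle between the y axis of pad_1_centre and the y axis of block_2, either way round below 0.15 rad) or (x of pad_1_centre in the frame of block_3 between -0.01 and 0.01 m and y of pad_1_centre in the frame of block_3 between 0.053 and 0.073 m and angle between the y axis of pad_1_centre and the y axis of block_3, either way round below 0.15 rad)) and angle between pad_1_centre's own y axis and vertical between 1.45 and 1.69 rad and ((x of pad_2_centre in the frame of block_0 between -0.01 and 0.01 m and y of pad_2_centre in the frame of block_0 between 0.053 and 0.073 m and angle between the y axis of pad_2_centre and the y axis of block_0, either way round below 0.15 rad) or (x of pad_2_centre in the frame of block_1 between -0.01 and 0.01 m and y of pad_2_centre in the frame of block_1 between 0.053 and 0.073 m and angle between the y axis of pad_2_centre and the y axis of block_1, either way round below 0.15 rad) or (x of pad_2_centre in the frame of block_2 between -0.01 and 0.01 m and y of pad_2_centre in the frame of block_2 between 0.053 and 0.073 m and angle between the y axis of pad_2_centre and the y axis of block_2, either way round below 0.15 rad) or (x of pad_2_centre in the frame of block_3 between -0.01 and 0.01 m and y of pad_2_centre in the frame of block_3 between 0.053 and 0.073 m and angle between the y axis of pad_2_centre and the y axis of block_3, either way round below 0.15 rad)) and angle between pad_2_centre's own y axis and vertical between 1.45 and 1.69 rad and ((x of pad_3_centre in the frame of block_0 between -0.01 and 0.01 m and y of pad_3_centre in the frame of block_0 between 0.053 and 0.073 m and angle between the y axis of pad_3_centre and the y axis of block_0, either way round below 0.15 rad) or (x of pad_3_centre in the frame of block_1 between -0.01 and 0.01 m and y of pad_3_centre in the frame of block_1 between 0.053 and 0.073 m and angle between the y axis of pad_3_centre and the y axis of block_1, either way round below 0.15 rad) or (x of pad_3_centre in the frame of block_2 between -0.01 and 0.01 m and y of pad_3_centre in the frame of block_2 between 0.053 and 0.073 m and angle between the y axis of pad_3_centre and the y axis of block_2, either way round below 0.15 rad) or (x of pad_3_centre in the frame of block_3 between -0.01 and 0.01 m and y of pad_3_centre in the frame of block_3 between 0.053 and 0.073 m and angle between the y axis of pad_3_centre and the y axis of block_3, either way round below 0.15 rad)) and angle between pad_3_centre's own y axis and vertical between 1.45 and 1.69 rad and x of tin_centre in the frame of bar_a between -0.009 and 0.009 m and x of tin_centre in the frame of bar_b_centre between -0.009 and 0.009 m and y of tin_centre in the frame of bar_a between -0.07 and -0.04 m and horizontal distance between tin_centre and bar_b_centre above 0.04 m and angle between each of tin_centre, block_0, block_1, block_2, block_3's own z axis and vertical below 0.1 rad and height (world z) of tin_centre below 0.024 m and distance of each of block_0, block_1, block_2, block_3, bar_a from where it was at the start of the episode below 0.025 m and x of bar_b_centre in the frame of bar_a between -0.01 and 0.01 m and y of bar_b_centre in the frame of bar_a between -0.116 and -0.096 m and angle between the x axis of bar_b_centre and the x axis of bar_a, either way round below 0.12 rad and height (world z) of bar_b_centre below 0.01 m and value of joint platen below 0.002 m and linear speed of each of tin, bar_b, pad_0, pad_1, pad_2, pad_3 below 0.02 m/s); the robot touches nothing.
It fails at once if the white carton or the loose coil spring is knocked out of place (distance of any of carton, coil from where it was at the start of the episode above 0.03 m).
Of pad_0, pad_1, pad_2, pad_3 only 3 to 4 are there at a start; the rules pass over those that are not, and their reading is None.
At some moment in a run one of pad_0, pad_1, pad_2, pad_3, tin may be knocked a few centimetres aside while the robot is not near it.
Once in a run the grip may slacken for a moment while it holds something.
It also fails if it takes over 210 s, if anything falls off the work surface, if the arm or the gripper's body presses on something with over 40 N, if the wrist force passes 120 N, or if a joint passes its speed limit or range.

### The arm

A 6-joint arm with a two-finger parallel gripper is mounted at the origin on a cart in front of the work surface, level with it; the furniture and walls round the work are solid. World frame = base frame: x ahead of the robot, y to its left, z up, the work surface at z = 0. Lengths are in mm, angles in degrees, forces in N, time in s.
With the tool pointing down it reaches from about 350 to 850 mm from the base axis. Payload 8.1 kg.
Tool frame: the origin (TCP) lies on the centre line of the jaws, within the pads' length; the fingertips stand 19 mm ahead of it and the grasp point (between the pads) is the TCP; z points along the fingers, y is the line along which they close (so a half turn about z gives the same grasp; the last joint's range is limited). The gripper opens to 85 mm and grips with 20 to 120 N. Pads are 22 mm wide; open, the fingers measure 114 mm over their backs; the gripper's body (76 mm by 85 mm) begins 54 mm behind the grasp point. The pads swing forward as they close: fully open they stand 13 mm farther back than shut.
Start: joints at [-70.325, 7.471, 85.268, -0, 87.261, -4.893], TCP at [249.488, -545.675, 250.292] pointing down, gripper open.
Joint ranges: [-169.43, 169.43], [-51.17, 129.36], [1.28, 143.12], [-76.62, 256.62], [0, 156.53], [-152.29, 152.29]. Speed limits (degrees/s): [136.94, 136.94, 159.86, 180, 180, 180].

### API

Orientations are given as [roll, pitch, yaw] about the fixed x, y, z axes, in that order (R = Rz(yaw) Ry(pitch) Rx(roll)).
In Python, from bench import r gives the robot as it stands. The module is installed in compiled form; this text tells all that it offers.
- The arm moves only by the tool servo_tool, never from a script. Its arguments are lists of equal length, an entry for each row: "fingers": the finger opening in m, from 0 to 0.0854; "linear": the shift along the tool's x, y, z in m, a list of three; "rotation": the turn, a rotation vector about the tool's x, y, z in degrees, a list of three. A call has 1 to 10 rows; each row is the pose to reach, as a shift and turn from the pose commanded when the call began, along the tool's axes at that moment; what a row does not reach only later rows make up. A row lasts 1/10 s, in which the tool goes at most 50 mm and 8.59 degrees, less where a joint would pass 70% of its speed; a pose out of reach is approached as far as the arm can. A call with a gripper value outside its range is refused whole. The fingers move at their own pace and stop on an object; "force" is the grip in N (left out, the last holds). Time passes only in rows, so rows that repeat a pose let the fingers close. It gives the time, the measured TCP pose, the force, the opening and the grip force at its end, in the units of the state.
- r.sense(): the state, without advancing time (a new reading comes with each control period).
- r.snapshot(name): name is "scene" or "side" or "wrist"; returns a dict with "frame" (384x512x3 uint8, red, green, blue), "fx", "fy", "cx", "cy" (pixels), "camera_from_world" (4x4, takes a point from world to camera coordinates). Camera axes: x right, y up, looking along -z (the intrinsics and any distortion apply to the point x, -y, -z); pixel columns grow to the right and rows downward; lengths in mm; the calibration is good to about 2 mm. A picture is of the moment at which its call begins. There is no depth.
- r.hand_in(): hands the job in; it is judged then, once.
The state is a dict: "time": time; "joint_pos": joint angles; "qd": joint speeds; "joint_efforts": joint torques, N m; "tool_pos": TCP position; "tcp_rot": TCP orientation; "ft_force": force on the tool from outside, world axes, zero at the start; "wrist_torque": the same for the moment, N m; "finger_gap": finger opening in mm; "grip_force": force on a finger pad.
Only numpy, scipy, OpenCV 4.12 (cv2) and the standard library are available. Lean on these libraries where they do the work, as an engineer would, in place of code of your own. Each camera call takes 0.05 s, during which the arm holds its last target. There are 200 camera calls.

## Working session

There is one attempt and no reset: what is moved stays moved. The work goes in short steps, Python scripts to look and compute and a tool call to move; the robot and the scene stay as the last step left them, time stands still between calls to the robot, and variables do not carry over. Pictures are saved under pics/ and viewed, at most 14 in all, crops included, and the job is handed in when it is done.

Besides the shell and the picture viewer there is one more tool, called after ">>>" as name(argument=value, ...) on one line, values as JSON. servo_tool: Moves the arm, as the interface text tells. Its arguments: {"type":"object","properties":{"fingers":{"type":"array","items":{"type":"number"}},"linear":{"type":"array","items":{"type":"array","items":{"type":"number"}}},"rotation":{"type":"array","items":{"type":"array","items":{"type":"number"}}},"force":{"type":"number"}},"required":["fingers","linear","rotation"]}

```bash
mkdir -p pics; ls; python3 - <<'E'
from bench import r
import cv2,pickle
s=r.sense(); print(s)
d={}
for n in("scene","side"):
    d[n]=r.snapshot(n); im=d[n]["frame"]; cv2.imwrite(f"pics/{n}0.png",cv2.resize(im[...,::-1],(800,600),interpolation=cv2.INTER_CUBIC))
    print(n,{k:v for k,v in d[n].items() if k!="frame"})
pickle.dump(d,open("s0.pkl","wb"))
E
```

```text
pics
{'time': 0.0, 'joint_pos': array([-7.03243194e+01,  7.51415024e+00,  8.53273164e+01,  7.43473447e-04,
        8.72599207e+01, -4.89317150e+00]), 'qd': array([ 0.0232359 ,  0.04604187,  0.04447003,  0.01995226, -0.03530423,
        0.02741557]), 'joint_efforts': array([-3.48107806e-04, -5.69407475e+01, -5.00550413e+01,  1.12700735e-05,
        1.52208062e-02,  6.27197323e-06]), 'tool_pos': array([ 249.33040492, -545.20579926,  249.27317739]), 'tcp_rot': array([-1.79899046e+02, -9.38800166e-03,  2.45688077e+01]), 'ft_force': array([ 0.3064077 , -0.73450177,  0.04876682]), 'wrist_torque': array([-0.06397909,  0.00531513, -0.03877208]), 'grip_force': 0.0, 'finger_gap': 85.49855230070806}
scene {'fx': 475.1397318078669, 'fy': 475.1397318078669, 'cx': 250.97450914603985, 'cy': 192.4078978200097, 'camera_from_world': array([[ 8.85479070e-01, -4.64255389e-01, -1.98431625e-02,
        -5.38694910e+02],
       [ 2.66834562e-01,  4.73047722e-01,  8.39657769e-01,
        -1.80376038e+02],
       [-3.80428881e-01, -7.48794222e-01,  5.42753240e-01,
        -1.44530008e+03],
       [ 0.00000000e+00,  0.00000000e+00,  0.00000000e+00,
         1.00000000e+00]])}
side {'fx': 420.52978738804586, 'fy': 420.52978738804586, 'cx': 252.1897505132441, 'cy': 193.71625674626898, 'camera_from_world': array([[-9.80850944e-01, -1.94743016e-01, -2.56592250e-03,
         5.46822063e+02],
       [ 9.69750083e-02, -4.99769147e-01,  8.60712872e-01,
        -1.63195261e+02],
       [-1.68900189e-01,  8.43982202e-01,  5.09084245e-01,
        -1.10521658e+03],
       [ 0.00000000e+00,  0.00000000e+00,  0.00000000e+00,
         1.00000000e+00]])}
```

View pics/scene0.png

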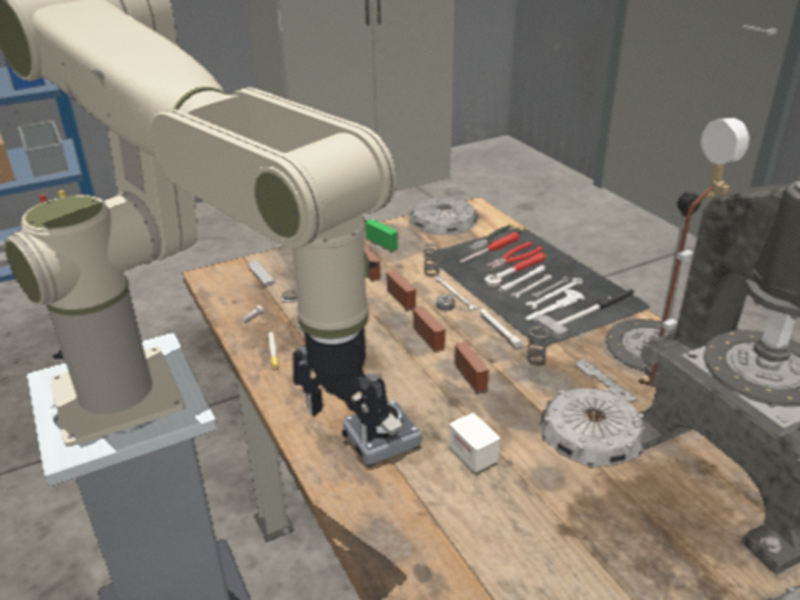

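View pics/side0.png

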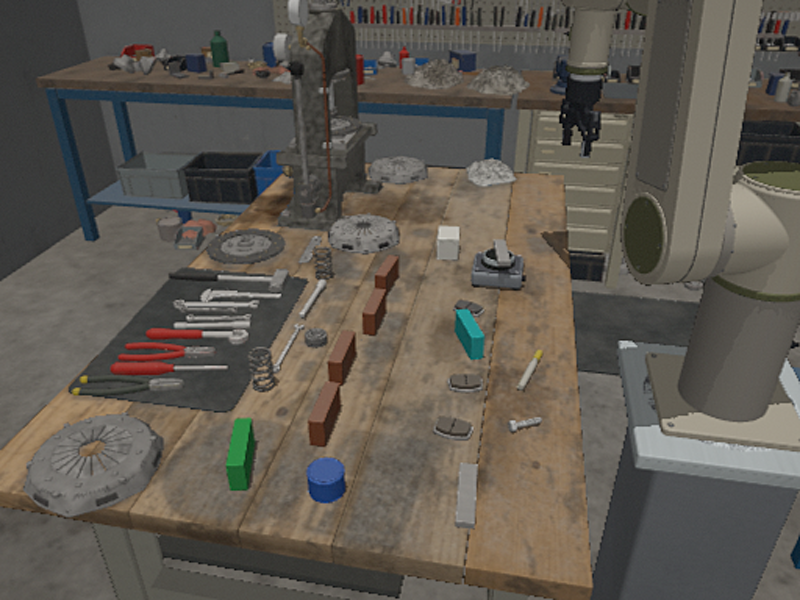

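The side view (800x600) shows four brown blocks at (387,272), (375,310), (342,355), (325,413). Three pads are at (468,307), (466,382) and (453,428), and the turquoise look-alike at (468,333) may hide another. The tin is at (326,480), bar A at (467,495), the mixer with bar B at (498,265), the carton at (448,243) and the coils at (262,368) and (322,262). The green block at (240,455) is a look-alike.

```bash
cat > h.py <<'E'
import numpy as np,cv2
from scipy.spatial.transform import Rotation as R
def ray(s,uv,z):
    uv=np.atleast_2d(np.asarray(uv,float)); T=s["camera_from_world"]; Rc=T[:3,:3]; c=-Rc.T@T[:3,3]
    d=np.c_[(uv[:,0]-s["cx"])/s["fx"],-(uv[:,1]-s["cy"])/s["fy"],-np.ones(len(uv))]@Rc
    return c+d*((z-c[2])/d[:,2])[:,None]
def proj(s,p):
    T=s["camera_from_world"]; q=np.atleast_2d(p)@T[:3,:3].T+T[:3,3]
    return np.c_[s["cx"]+s["fx"]*q[:,0]/-q[:,2], s["cy"]-s["fy"]*q[:,1]/-q[:,2]]
def rect(s,mask,z,amin=40):
    out=[]
    for c in cv2.findContours(mask.astype(np.uint8),cv2.RETR_EXTERNAL,cv2.CHAIN_APPROX_NONE)[0]:
        if cv2.contourArea(c)<amin: continue
        p=ray(s,c[:,0,:],z)[:,:2].astype(np.float32); (ctr,wh,a)=cv2.minAreaRect(p)
        if wh[0]<wh[1]: wh=wh[::-1]; a-=90
        a=(a+90)%180-90
        out.append((np.round(ctr,1),np.round(wh,1),round(a,1),np.round(c[:,0,:].mean(0)),cv2.contourArea(c)))
    return out
def goto(state,p,yaw,lift=True):
    "shift and rotvec in tool axes from measured pose to pose p, tool down with yaw"
    R0=R.from_euler("xyz",state["tcp_rot"],degrees=True); R1=R.from_euler("xyz",[180,0,yaw],degrees=True)
    return np.round(R0.inv().apply(np.array(p)-state["tool_pos"])/1000,4), np.round((R0.inv()*R1).as_rotvec(degrees=True),2)
E
python3 - <<'E'
import pickle; from h import *
d=pickle.load(open("s0.pkl","rb")); s=d["side"]
k=.64
for n,u,v,z in [("padA",468,307,14),("padB",466,382,14),("padC",453,428,14),("barA",467,495,12),("barA top end",468,465,12),("barA bot",466,525,12),("tin",326,467,38),("mixer platen",498,255,60),("barB",503,252,72),("b3",388,263,50),("b2",376,297,50),("b1",344,340,50),("b0",326,395,50),("carton",448,232,55),("coil",262,350,68),("coil2",322,250,68),("turq",467,325,50)]:
    print(n,ray(s,[u*k,v*k],z)[0].round())
hsv=cv2.cvtColor(s["frame"],cv2.COLOR_RGB2HSV)
print("red");[print(x) for x in rect(s,((hsv[...,0]<10)|(hsv[...,0]>172))&(hsv[...,1]>110)&(hsv[...,2]>40),25)if 150<x[3][0]<280 and x[3][1]>150]
E
```

```text
padA [ 443. -199.   14.]
padB [422.  51.  14.]
padC [429. 172.  14.]
barA [394. 303.  12.]
barA top end [399. 246.  12.]
barA bot [390. 355.  12.]
tin [592. 314.  38.]
mixer platen [ 395. -356.   60.]
barB [ 385. -348.   72.]
b3 [ 629. -291.   50.]
b2 [ 622. -142.   50.]
b1 [645.  18.  50.]
b0 [632. 174.  50.]
carton [ 519. -467.   55.]
coil [766. 100.  68.]
coil2 [ 777. -291.   68.]
turq [434. -74.  50.]
red
(array([644.8,  43.7]), array([82.8, 36.9]), 84.0, array([219., 231.]), 41.0)
```

```bash
python3 - <<'E'
import pickle,cv2
s=pickle.load(open("s0.pkl","rb"))["side"]["frame"][140:345,180:370,::-1]
cv2.imwrite("pics/side0c.png",cv2.resize(s,None,fx=2.9,fy=2.9,interpolation=cv2.INTER_CUBIC))
E
```

```text
(no output)
```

View pics/side0c.png

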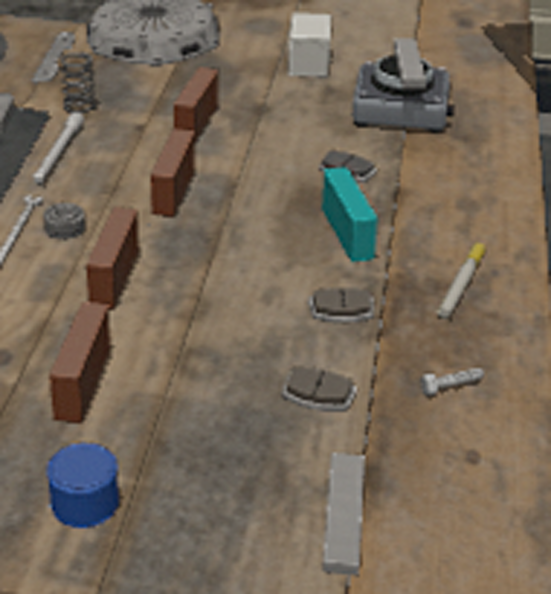

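The crop shows three pads: (348,165), (340,303) and (320,388). The four reddish-brown blocks are the ones wanted; the turquoise and green ones aren't. Bar B lies on the mixer. I'll go above the mixer with the wrist camera.

```bash
python3 - <<'E'
from bench import r; from h import *
print(goto(r.sense(),[395,-345,330],90))
E
```

```text
(array([ 0.2158, -0.1217, -0.0804]), array([-8.000e-02, -6.000e-02, -6.543e+01]))
```

>>> servo_tool(fingers=[0.085,0.085,0.085,0.085,0.085,0.085,0.085,0.085,0.085,0.085], linear=[[0.03,-0.015,-0.02],[0.06,-0.03,-0.04],[0.09,-0.05,-0.06],[0.12,-0.07,-0.08],[0.15,-0.085,-0.08],[0.18,-0.1,-0.08],[0.2158,-0.1217,-0.08],[0.2158,-0.1217,-0.08],[0.2158,-0.1217,-0.08],[0.2158,-0.1217,-0.08]], rotation=[[0,0,-8],[0,0,-16],[0,0,-24],[0,0,-32],[0,0,-40],[0,0,-48],[0,0,-56],[0,0,-65.4],[0,0,-65.4],[0,0,-65.4]], force=60)

```text
time: 1.1
tool_pos: [394.9, -345.4, 329.9]
tcp_rot: [-180.0, -0.0, 89.8]
ft_force: [0.3, -0.4, -0.7]
finger_gap: 84.6
grip_force: 0.0
```

```bash
python3 - <<'E'
from bench import r; from h import *
import pickle
s=r.sense();print(s["tool_pos"],s["tcp_rot"])
w=r.snapshot("wrist"); sc=r.snapshot("scene"); pickle.dump((w,sc),open("s1.pkl","wb"))
print(ray(w,[[0,0],[511,0],[511,383],[0,383],[256,192]],0).round())
a=cv2.resize(w["frame"][...,::-1],None,fx=1.55,fy=1.55)
cv2.imwrite("pics/w1.png",a)
E
```

```text
[ 394.9201213  -345.36606331  329.94467644] [-1.79966039e+02 -1.27739842e-02  8.97623514e+01]
[[  87. -171.    0.]
 [ 716. -173.    0.]
 [ 856. -779.    0.]
 [ -52. -777.    0.]
 [ 403. -421.    0.]]
```

View pics/w1.png

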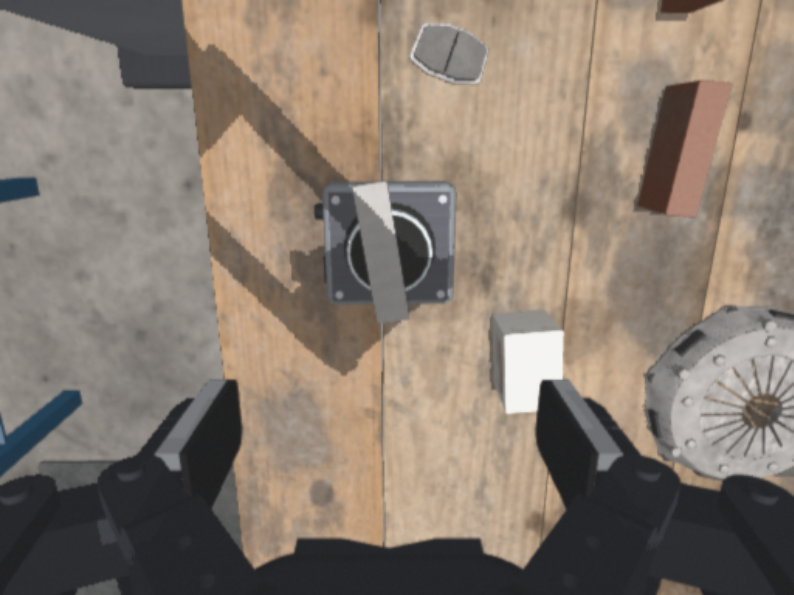

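The wrist view shows bar B with top corners at about (355,189), (386,183), (407,316), (378,322) px (×1.55 scale). The platen disc is at (390,250), a pad at (450,53), block 3 at (685,148), and the carton at (528,365).

```bash
python3 - <<'E'
from bench import r; from h import *
import pickle
w,sc=pickle.load(open("s1.pkl","rb"))
c=np.array([[355,189],[386,183],[407,316],[378,322]])/1.55
p=ray(w,c,72); print(p.round(1),p.mean(0)); 
ax=(p[0]+p[1]-p[2]-p[3])/2; print(np.linalg.norm(ax),np.degrees(np.arctan2(ax[1],ax[0])), np.linalg.norm(p[0]-p[1]))
print("housing",ray(w,np.array([[325,183],[455,182],[454,302],[326,303]])/1.55,40).round(),"platen",ray(w,np.array([[390,250]])/1.55,60))
print("block3 top",ray(w,np.array([[670,85],[730,82],[697,215],[640,210]])/1.55,50).round())
print("pad",ray(w,np.array([[450,53]])/1.55,14))
print(goto(r.sense(),[0,0,0],0))
E
```

```text
[[ 370.3 -312.4   72. ]
 [ 393.3 -308.1   72. ]
 [ 409.6 -412.7   72. ]
 [ 386.4 -417.8   72. ]] [ 389.92530908 -362.74980181   72.        ]
106.19424981164006 98.7755877505419 23.37217980454258
housing [[ 344. -311.   40.]
 [ 448. -311.   40.]
 [ 451. -412.   40.]
 [ 341. -412.   40.]] platen [[ 396.18818929 -361.48528978   60.        ]]
block3 top [[ 603. -240.   50.]
 [ 647. -238.   50.]
 [ 640. -336.   50.]
 [ 594. -332.   50.]]
pad [[ 444.05473257 -212.82141822   14.        ]]
(array([ 0.3437, -0.3963,  0.3303]), array([-3.00e-02,  1.00e-02,  8.97e+01]))
```

>>> servo_tool(fingers=[0.06,0.06,0.06,0.06,0.06,0.06,0.06,0.06,0.06,0.06], linear=[[-0.018,-0.005,0.05],[-0.018,-0.005,0.1],[-0.018,-0.005,0.14],[-0.018,-0.005,0.18],[-0.018,-0.005,0.21],[-0.018,-0.005,0.225],[-0.018,-0.005,0.235],[-0.018,-0.005,0.245],[-0.018,-0.005,0.249],[-0.018,-0.005,0.249]], rotation=[[0,0,-4],[0,0,-9],[0,0,-9],[0,0,-9],[0,0,-9],[0,0,-9],[0,0,-9],[0,0,-9],[0,0,-9],[0,0,-9]])

```text
time: 2.2
tool_pos: [390.4, -363.6, 81.8]
tcp_rot: [180.0, 0.0, 98.9]
ft_force: [-0.2, -0.1, -0.2]
finger_gap: 60.4
grip_force: 0.0
```

>>> servo_tool(fingers=[0.01,0.01,0.01,0.01,0.01,0.01], linear=[[0,0,0],[0,0,0],[0,0,0],[0,0,0],[0,0,0],[0,0,0]], rotation=[[0,0,0],[0,0,0],[0,0,0],[0,0,0],[0,0,0],[0,0,0]], force=80)

```text
time: 2.8
tool_pos: [390.6, -363.8, 81.9]
tcp_rot: [180.0, 0.1, 99.0]
ft_force: [-0.1, 0.8, 5.1]
finger_gap: 23.1
grip_force: 80.3
```

>>> servo_tool(fingers=[0.01,0.01,0.01,0.01,0.01,0.01,0.01,0.01,0.01,0.01], linear=[[0,0,-0.03],[0,0,-0.07],[0,0,-0.11],[0.02,0,-0.15],[0.05,0.01,-0.19],[0.09,0.03,-0.22],[0.13,0.04,-0.22],[0.17,0.05,-0.22],[0.2,0.06,-0.22],[0.23,0.07,-0.22]], rotation=[[0,0,0],[0,0,0],[0,0,0],[0,0,0],[0,0,0],[0,0,0],[0,0,0],[0,0,0],[0,0,0],[0,0,0]])

```text
time: 3.8
tool_pos: [422.9, -123.4, 300.2]
tcp_rot: [-179.9, -0.1, 99.0]
ft_force: [1.2, -0.5, -3.3]
finger_gap: 23.4
grip_force: 79.5
```

>>> servo_tool(fingers=[0.01,0.01,0.01,0.01,0.01,0.01,0.01,0.01,0.01,0.01], linear=[[0.04,0.01,0],[0.08,0.02,0],[0.12,0.03,0],[0.16,0.04,0],[0.2,0.05,0],[0.24,0.06,0],[0.28,0.07,0],[0.31,0.075,0],[0.33,0.08,0],[0.34,0.08,0]], rotation=[[0,0,0],[0,0,4],[0,0,4],[0,0,4],[0,0,4],[0,0,4],[0,0,4],[0,0,4],[0,0,4],[0,0,4]])

```text
time: 4.8
tool_pos: [448.7, 224.8, 299.8]
tcp_rot: [-179.8, 0.0, 95.1]
ft_force: [0.5, -0.6, -3.1]
finger_gap: 23.2
grip_force: 79.5
```

```bash
python3 - <<'E'
from bench import r; from h import *
import pickle
s=r.sense();print(s["tool_pos"],s["tcp_rot"],s["finger_gap"])
w=r.snapshot("wrist"); sd=r.snapshot("side"); pickle.dump((w,sd,s),open("s2.pkl","wb"))
a=cv2.resize(w["frame"][...,::-1],None,fx=1.55,fy=1.55)
cv2.imwrite("pics/w2.png",a)
E
```

```text
[448.66176608 224.75100735 299.75086867] [-1.79847874e+02  1.82195956e-02  9.50833361e+01] 23.246275786779204
```

View pics/w2.png

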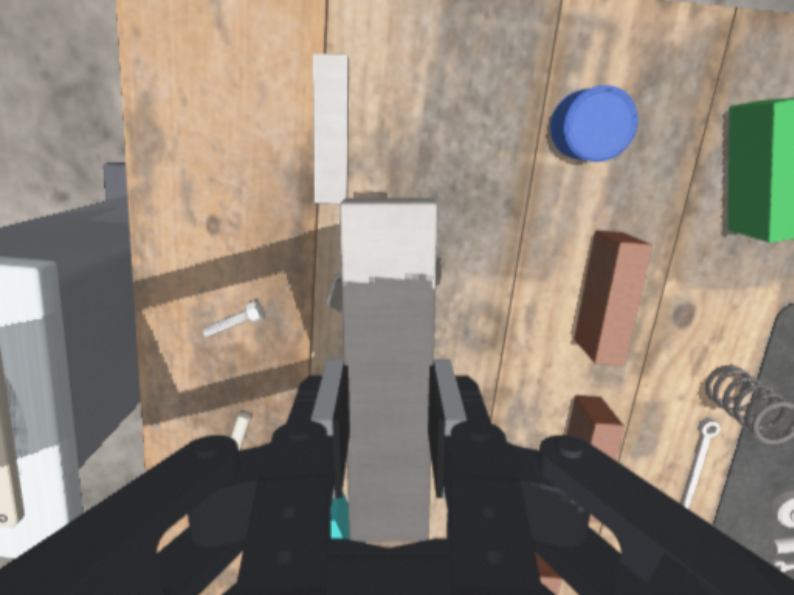

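The view shows bar A with top corners at (314,55), (347,55), (347,202), (314,201). The tin is at (600,122), block 0 at (620,297), and the held bar sits centred with its ends at rows 201 and 540.

```bash
python3 - <<'E'
from bench import r; from h import *
import pickle
w,sd,s=pickle.load(open("s2.pkl","rb"))
k=1.55
e=ray(w,np.array([[340,201],[437,199],[430,541],[349,541]])/k,s["tool_pos"][2]-10); print("held",e.round(1),(e.mean(0)-s["tool_pos"]).round(1))
def q(z,pts):
    p=ray(w,np.array(pts)/k,z); ax=(p[0]+p[1]-p[2]-p[3])/2
    print(p[:,:2].round(),p.mean(0).round(1),np.linalg.norm(ax).round(1),np.linalg.norm(p[0]-p[1]).round(1),np.degrees(np.arctan2(ax[1],ax[0])).round(2)); return p.mean(0),ax/np.linalg.norm(ax)
c,ax=q(12,[[314,55],[347,55],[347,202],[314,201]])
q(50,[[598,231],[650,240],[626,363],[600,362]])
n=np.array([ax[1],-ax[0],0]); t=c+106*n; print("target",t,"tin",c+53*n)
print("tin",ray(w,np.array([[601,122]])/k,38))
f=sd["frame"]; hsv=cv2.cvtColor(f,cv2.COLOR_RGB2HSV)
E
```

```text
held [[430.9 280.4 289.8]
 [456.2 283.2 289.8]
 [467.1 172.6 289.8]
 [440.7 170.1 289.8]] [  0.    1.8 -10. ]
[[382. 347.]
 [406. 349.]
 [413. 241.]
 [387. 239.]] [396.9 293.9  12. ] 108.1 24.5 93.23
[[603. 242.]
 [643. 238.]
 [648. 138.]
 [627. 137.]] [630.  188.7  50. ] 103.7 40.1 98.09
target [502.70582233 299.90831489  12.        ] tin [449.78983357 296.9253409   12.        ]
tin [[593.18459492 318.08650677  38.        ]]
```

>>> servo_tool(fingers=[0.01,0.01,0.01,0.01,0.01,0.01,0.01,0.01,0.01,0.01], linear=[[0.03,0.03,0.02],[0.06,0.05,0.06],[0.068,0.06,0.1],[0.068,0.06,0.15],[0.068,0.06,0.19],[0.068,0.06,0.22],[0.068,0.06,0.24],[0.068,0.06,0.257],[0.068,0.06,0.269],[0.068,0.06,0.277]], rotation=[[0,0,1.9],[0,0,1.9],[0,0,1.9],[0,0,1.9],[0,0,1.9],[0,0,1.9],[0,0,1.9],[0,0,1.9],[0,0,1.9],[0,0,1.9]])

```text
time: 5.9
tool_pos: [503.1, 294.8, 23.2]
tcp_rot: [-179.9, 0.0, 93.0]
ft_force: [0.1, 1.1, -3.1]
finger_gap: 23.2
grip_force: 79.6
```

>>> servo_tool(fingers=[0.01,0.01], linear=[[0,0,0],[0,0,0]], rotation=[[0,0,0],[0,0,0]])

```text
time: 6.1
tool_pos: [503.9, 296.1, 25.1]
tcp_rot: [179.9, -0.0, 93.1]
ft_force: [-1.1, -0.3, -3.3]
finger_gap: 23.1
grip_force: 79.7
```

>>> servo_tool(fingers=[0.01,0.01,0.01,0.01,0.03,0.05,0.05,0.05,0.05], linear=[[0.0015,-0.001,0.001],[0.0015,-0.001,0.002],[0.0015,-0.001,0.002],[0.0015,-0.001,0.002],[0.0015,-0.001,0.002],[0.0015,-0.001,0.002],[0.0015,-0.001,0.002],[0.0015,-0.001,-0.02],[0.0015,-0.001,-0.06]], rotation=[[0,0,0],[0,0,0],[0,0,0],[0,0,0],[0,0,0],[0,0,0],[0,0,0],[0,0,0],[0,0,0]])

```text
time: 7.0
tool_pos: [499.6, 296.1, 81.3]
tcp_rot: [-179.6, 0.2, 93.1]
ft_force: [0.1, 0.8, 0.2]
finger_gap: 49.9
grip_force: 0.0
```

```bash
python3 - <<'E'
from bench import r; from h import *
s=r.sense();print(s)
print(goto(s,[440,170,330],90), goto(s,[440,100,380],90))
E
```

```text
{'time': 7.0, 'joint_pos': array([ 2.56020345e+01,  1.31075404e+01,  9.72749110e+01, -4.01390912e-03,
        7.00338371e+01,  2.25416517e+01]), 'qd': array([-1.09039262e-02, -3.27110201e+01, -1.32461316e+01,  7.80686737e-02,
        4.26467390e+01, -5.34473145e-02]), 'joint_efforts': array([ 8.22678977e-02, -5.32050169e+01, -4.35012245e+01, -2.99020467e-03,
       -1.92221001e+00,  2.04563014e-05]), 'tool_pos': array([499.57622538, 296.12764233,  81.3086042 ]), 'tcp_rot': array([-1.79616957e+02,  1.63060208e-01,  9.30623122e+01]), 'ft_force': array([0.09176894, 0.77912807, 0.17124558]), 'wrist_torque': array([ 0.08097661, -0.05612017,  0.01253207]), 'grip_force': 0.0, 'finger_gap': 49.91175407010392}
(array([-0.1235, -0.0679, -0.2479]), array([-0.38,  0.17,  3.06])) (array([-0.1935, -0.072 , -0.2977]), array([-0.38,  0.17,  3.06]))
```

>>> servo_tool(fingers=[0.06,0.06,0.06,0.06,0.06,0.06,0.06,0.06,0.06], linear=[[0,0,-0.05],[-0.02,0,-0.1],[-0.04,0,-0.15],[-0.06,0,-0.2],[-0.09,0,-0.24],[-0.12,0,-0.27],[-0.15,0,-0.28],[-0.15,0,-0.28],[-0.15,0,-0.28]], rotation=[[0,0,3],[0,0,3],[0,0,3],[0,0,3],[0,0,3],[0,0,3],[0,0,3],[0,0,3],[0,0,3]])

```text
time: 7.9
tool_pos: [510.5, 147.3, 364.6]
tcp_rot: [179.9, -0.0, 90.0]
ft_force: [0.4, 0.3, 0.7]
finger_gap: 60.1
grip_force: 0.0
```

```bash
python3 - <<'E'
from bench import r; from h import *
import pickle
s=r.sense();print(s["tool_pos"],s["tcp_rot"],s["finger_gap"])
w=r.snapshot("wrist"); pickle.dump((w,s),open("s3.pkl","wb"))
a=cv2.resize(w["frame"][...,::-1],None,fx=1.55,fy=1.55)
cv2.imwrite("pics/w3.png",a)
E
```

```text
[510.50395064 147.28660098 364.63727186] [ 1.79946464e+02 -2.77738049e-02  8.99680340e+01] 60.05090968161433
```

View pics/w3.png

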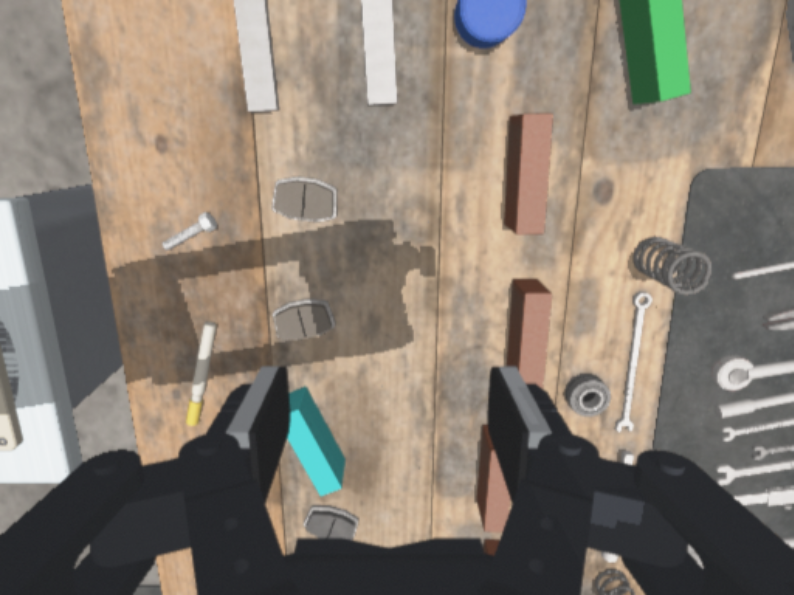

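The view shows both bars laid parallel, with near ends at (247–275,111) and (368–396,103). Pads are at (305,200), (303,320) and (330,522), with no fourth beside the turquoise block. Blocks 0 and 1 are at (535,173) and (530,330). Next is an overview with yaw 0.

```bash
python3 - <<'E'
from bench import r; from h import *
import pickle
w,s=pickle.load(open("s3.pkl","rb")); k=1.55
p=ray(w,np.array([[247,112],[275,110],[367,104],[396,102],[238,0],[266,0],[363,0],[390,0]])/k,12); print(p.round(1))
print(goto(s,[540,-40,410],0))
E
```

```text
[[386.  237.1  12. ]
 [410.8 238.8  12. ]
 [492.2 243.8  12. ]
 [517.7 245.5  12. ]
 [385.7 325.3  12. ]
 [409.  325.3  12. ]
 [489.8 325.4  12. ]
 [512.3 325.4  12. ]]
(array([-0.1872,  0.0296, -0.0454]), array([ 2.000e-02, -6.000e-02,  8.997e+01]))
```

>>> servo_tool(fingers=[0.06,0.06,0.06,0.06,0.06,0.06,0.06,0.06,0.06,0.06], linear=[[-0.02,0.005,-0.01],[-0.04,0.01,-0.02],[-0.06,0.015,-0.03],[-0.08,0.02,-0.04],[-0.1,0.025,-0.045],[-0.12,0.03,-0.045],[-0.14,0.03,-0.045],[-0.16,0.03,-0.045],[-0.18,0.03,-0.045],[-0.187,0.03,-0.045]], rotation=[[0,0,8.5],[0,0,17],[0,0,25.5],[0,0,34],[0,0,42.5],[0,0,51],[0,0,59.5],[0,0,68],[0,0,76.5],[0,0,85]])

```text
time: 8.95
tool_pos: [540.4, -39.5, 407.4]
tcp_rot: [-180.0, 0.2, 4.7]
ft_force: [-0.3, 0.5, -0.1]
finger_gap: 60.2
grip_force: 0.0
```

>>> servo_tool(fingers=[0.06,0.06], linear=[[0,0,0],[0,0,0]], rotation=[[0,0,5],[0,0,5]])

```text
time: 9.15
tool_pos: [540.5, -38.3, 407.7]
tcp_rot: [-180.0, 0.1, 0.0]
ft_force: [1.0, 0.8, -0.3]
finger_gap: 60.1
grip_force: 0.0
```

```bash
python3 - <<'E'
from bench import r; from h import *
import pickle
s=r.sense();print(s["tool_pos"],s["tcp_rot"],s["joint_pos"])
w=r.snapshot("wrist"); pickle.dump((w,s),open("s4.pkl","wb"))
a=cv2.resize(w["frame"][...,::-1],None,fx=1.55,fy=1.55)
cv2.imwrite("pics/w4.png",a)
E
```

```text
[540.45687647 -38.32458555 407.66640754] [-1.79957793e+02  1.46910206e-01  4.86715797e-02] [-9.48960685e+00 -1.94682732e+00  7.87383998e+01  1.77599955e-02
  1.03360300e+02  8.04658567e+01]
```

View pics/w4.png

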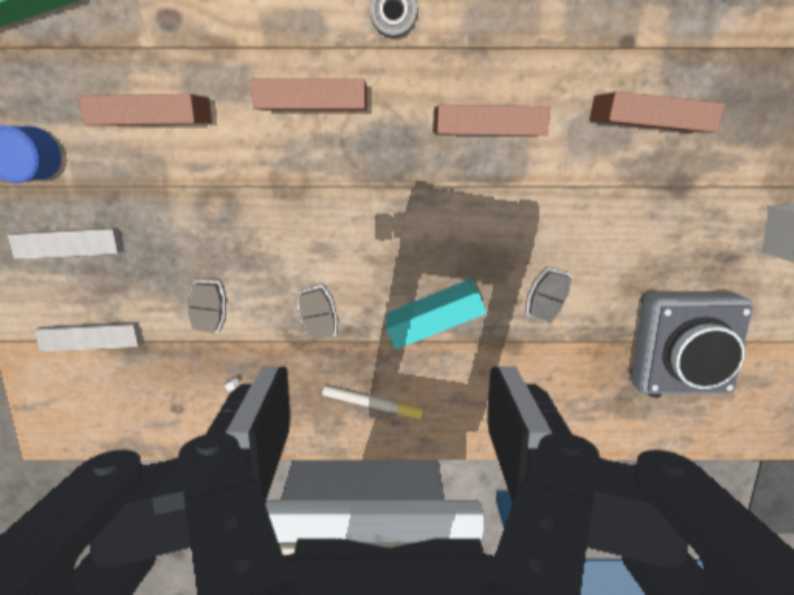

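The overview shows block tops at (138,109), (307,94), (490,120) and (668,111), and pads at (207,305), (318,310) and (549,295). The turquoise look-alike is at (436,313), the platen at (707,356) and the bars at (88,337) and (63,243). There are three pads in all.

```bash
python3 - <<'E'
from h import *; import pickle
w,s=pickle.load(open("s4.pkl","rb")); k=1.55; f=w["frame"]
hsv=cv2.cvtColor(f,cv2.COLOR_RGB2HSV).astype(int); H,S,V=hsv[...,0],hsv[...,1],hsv[...,2]
for u,v in[(138,109),(203,110),(307,94),(307,60),(207,305),(207,260),(549,295),(318,310),(224,305)]:
    print((u,v),hsv[int(v/k),int(u/k)])
m=((H<10)|(H>170))&(S>85)&(V>105); m[90:]=0
m=cv2.morphologyEx(m.astype(np.uint8),cv2.MORPH_OPEN,np.ones((3,3)))
print("blocks");[print(x) for x in rect(w,m,50,100)]
m=(S<60)|(V<0); 
for n,(a,b,c,d) in {"C":(180,270,235,342),"B":(290,275,345,345),"A":(520,258,580,328)}.items():
    q=np.zeros(m.shape,np.uint8); sl=np.s_[int(b/k):int(d/k),int(a/k):int(c/k)]; q[sl]=m[sl]
    q=cv2.morphologyEx(q,cv2.MORPH_CLOSE,np.ones((5,5))); print("pad",n);[print(x) for x in rect(w,q,7,100)]
print("platen",ray(w,[[707/k,356/k]],60))
E
python3 - <<'E'
import pickle,cv2,numpy as np
w,s=pickle.load(open("s4.pkl","rb")); f=w["frame"][...,::-1]
t=[cv2.resize(f[y-28:y+28,x-26:x+26],None,fx=5,fy=5,interpolation=cv2.INTER_CUBIC) for x,y in((134,198),(205,200),(354,190))]
cv2.imwrite("pics/pads.png",np.hstack(t))
E
```

```text
(138, 109) [  9  82 184]
(203, 110) [  9 122  73]
(307, 94) [  9  85 188]
(307, 60) [ 15  69 204]
(207, 305) [ 17  33 145]
(207, 260) [ 17  44 158]
(549, 295) [  6  10 126]
(318, 310) [ 15  35 146]
(224, 305) [  9  10 180]
blocks
pad C
(array([436.7, 158.9]), array([76.6, 58.1]), -5.1, array([133., 194.]), 1329.0)
pad B
(array([430.7,  39.5]), array([74.2, 58.4]), -1.4, array([204., 197.]), 1224.5)
pad A
(array([ 447.6, -213.6]), array([82.1, 64.8]), 4.5, array([351., 189.]), 1179.5)
platen [[ 397.31078341 -361.93528163   60.        ]]
```

View pics/pads.png

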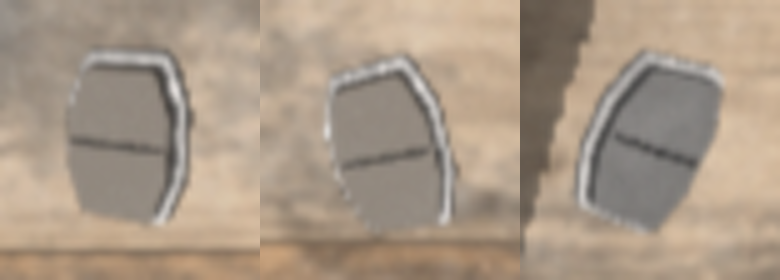

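The crops show the linings with the centre groove across the width, so the long axis points roughly along x. Grooves run (70,138)–(163,150), (85,165)–(177,148) and (92,135)–(178,162), in tile px.

```bash
python3 - <<'E'
from h import *; import pickle
w,s=pickle.load(open("s4.pkl","rb")); k=1.55; f=w["frame"]
hsv=cv2.cvtColor(f,cv2.COLOR_RGB2HSV).astype(int); H,S,V=hsv[...,0],hsv[...,1],hsv[...,2]
m=((H<11)|(H>170))&(S>72)&(V>140); m[90:]=0
m=cv2.morphologyEx(m.astype(np.uint8),cv2.MORPH_OPEN,np.ones((3,3)))
print("blocks")
for x in rect(w,m,50,300):
    c=x[0]; a=np.radians(x[2]); n=np.array([np.sin(a),-np.cos(a)]); n=-n if n[0]>0 else n
    print(x, "yaw of y axis",np.degrees(np.arctan2(n[1],n[0])).round(1),"pad target",(c+63*n).round(1))
for n,o,g,c in[("C",(108,170),((70,138),(163,150)),(118,143)),("B",(179,172),((85,165),(177,148)),(132,155)),("A",(328,162),((92,135),(178,162)),(137,150))]:
    g=ray(w,np.array(g)/5+o,14); d=g[0]-g[1]; print(n,ray(w,np.array([c])/5+o,14).round(1),"width",np.linalg.norm(d).round(1),"long axis yaw",(np.degrees(np.arctan2(d[1],d[0]))-90).round(1))
print(goto(s,[0,0,0],0))
E
```

```text
blocks
(array([ 623.8, -132.8]), array([99.1, 24.5]), 89.0, array([318.,  77.]), 1227.5) yaw of y axis 179.0 pad target [ 560.8 -131.7]
(array([632.2, 185.9]), array([99.4, 24.2]), -88.8, array([88., 70.]), 1249.5) yaw of y axis -178.8 pad target [569.2 184.6]
(array([ 631.1, -287.4]), array([99.4, 24.3]), 84.5, array([430.,  72.]), 1237.5) yaw of y axis 174.5 pad target [ 568.4 -281.4]
(array([645.9,  32.6]), array([98.6, 23.1]), -89.9, array([198.,  60.]), 1279.5) yaw of y axis -179.9 pad target [582.9  32.5]
C [[431.5 158.9  14. ]] width 30.9 long axis yaw -7.8
B [[424.  36.  14.]] width 31.7 long axis yaw 11.2
A [[ 443.9 -213.5   14. ]] width 30.9 long axis yaw -17.7
(array([-0.5394, -0.0385,  0.4091]), array([-0.04,  0.15,  0.05]))
```

>>> servo_tool(fingers=[0.06,0.06,0.06,0.06,0.06,0.06,0.06,0.06,0.06,0.06], linear=[[-0.02,-0.03,0.03],[-0.04,-0.06,0.07],[-0.06,-0.1,0.11],[-0.08,-0.14,0.15],[-0.1,-0.17,0.19],[-0.109,-0.19,0.23],[-0.109,-0.197,0.27],[-0.109,-0.197,0.305],[-0.109,-0.197,0.33],[-0.109,-0.197,0.345]], rotation=[[0,0,4],[0,0,7.8],[0,0,7.8],[0,0,7.8],[0,0,7.8],[0,0,7.8],[0,0,7.8],[0,0,7.8],[0,0,7.8],[0,0,7.8]])

```text
time: 10.2
tool_pos: [428.2, 158.2, 60.6]
tcp_rot: [179.9, 0.3, -7.4]
ft_force: [0.6, -0.5, -0.7]
finger_gap: 59.8
grip_force: 0.0
```

```bash
python3 - <<'E'
from bench import r; from h import *
import pickle
s=r.sense();print(s["tool_pos"],s["tcp_rot"],s["joint_pos"])
w=r.snapshot("wrist"); pickle.dump((w,s),open("s5.pkl","wb"))
cv2.imwrite("pics/w5.png",cv2.resize(w["frame"][...,::-1],None,fx=1.55,fy=1.55))
print(proj(w,[[431.5,158.9,14]])*1.55)
print(goto(s,[431.5,158.9,21],-7.8))
E
```

```text
[428.24030953 158.17129745  60.6411023 ] [179.89689765   0.29300923  -7.42909767] [ 1.38246073e+01 -4.02011985e+00  1.17840628e+02  1.10415374e-02
  6.64899462e+01  1.11249009e+02]
[[381.95344278 338.73530927]]
(array([ 0.0033, -0.0012,  0.0396]), array([0.1 , 0.29, 0.37]))
```

View pics/w5.png

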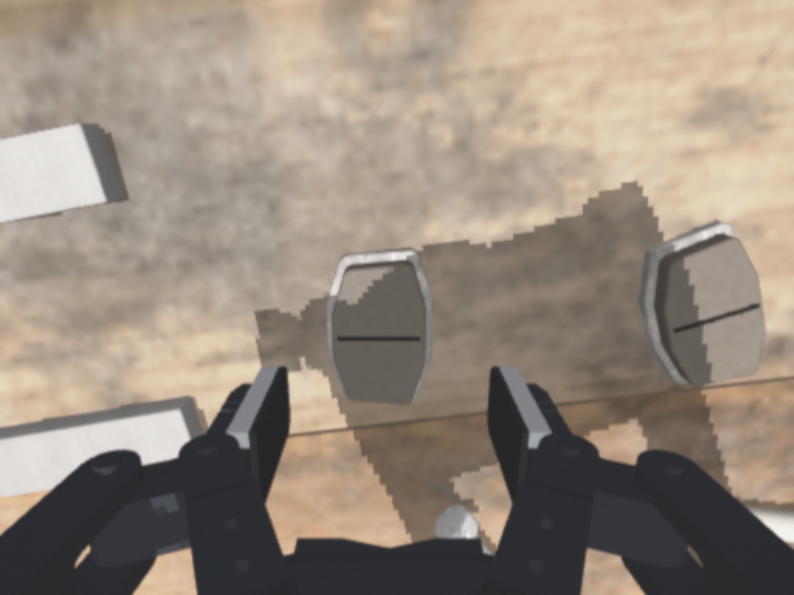

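The groove sits at (379,338), against a predicted (382,339), so the estimate is confirmed. Gripping now.

>>> servo_tool(fingers=[0.06,0.06,0.06,0.06,0.06,0.01,0.01,0.01,0.01,0.01], linear=[[0.003,-0.001,0.015],[0.003,-0.001,0.028],[0.003,-0.001,0.037],[0.003,-0.001,0.039],[0.003,-0.001,0.039],[0.003,-0.001,0.039],[0.003,-0.001,0.039],[0.003,-0.001,0.039],[0.003,-0.001,0.039],[0.003,-0.001,0.039]], rotation=[[0,0,0.4],[0,0,0.4],[0,0,0.4],[0,0,0.4],[0,0,0.4],[0,0,0.4],[0,0,0.4],[0,0,0.4],[0,0,0.4],[0,0,0.4]], force=60)

```text
time: 11.25
tool_pos: [435.3, 158.7, 26.7]
tcp_rot: [-179.9, -0.1, -8.1]
ft_force: [-2.0, 1.3, 6.6]
finger_gap: 30.8
grip_force: 58.9
```

>>> servo_tool(fingers=[0.01,0.01,0.01,0.01], linear=[[0,0,0],[0,0,-0.02],[0,0,-0.05],[0,0,-0.08]], rotation=[[0,0,0],[0,0,0],[0,0,0],[0,0,0]])

```text
time: 11.65
tool_pos: [433.6, 158.0, 105.8]
tcp_rot: [180.0, 0.1, -8.1]
ft_force: [1.0, 0.1, -2.0]
finger_gap: 30.7
grip_force: 60.4
```

```bash
python3 - <<'E'
from bench import r; from h import *
s=r.sense();print(s["tool_pos"],s["tcp_rot"],s["finger_gap"],s["ft_force"])
print(goto(s,[569.2,184.6,24],1.2))
E
```

```text
[433.59309039 158.00171457 105.80790802] [ 1.79965542e+02  8.16641670e-02 -8.12931997e+00] 30.65068151657308 [ 1.03008585  0.0761079  -1.98650518]
(array([ 0.1306, -0.0456,  0.0816]), array([ 0.03,  0.08, -9.33]))
```

>>> servo_tool(fingers=[0.01,0.01,0.01,0.01,0.01,0.01,0.01,0.01,0.01,0.01], linear=[[0.03,-0.01,0],[0.06,-0.02,0],[0.09,-0.03,0],[0.12,-0.04,0],[0.134,-0.046,0.02],[0.134,-0.046,0.04],[0.134,-0.046,0.055],[0.134,-0.046,0.065],[0.134,-0.046,0.065],[0.134,-0.046,0.065]], rotation=[[0,0,-3],[0,0,-6],[0,0,-9.3],[0,0,-9.3],[0,0,-9.3],[0,0,-9.3],[0,0,-9.3],[0,0,-9.3],[0,0,-9.3],[0,0,-9.3]])

```text
time: 12.65
tool_pos: [573.5, 184.8, 40.7]
tcp_rot: [-180.0, -0.0, 1.2]
ft_force: [0.3, -0.5, -2.2]
finger_gap: 30.3
grip_force: 60.4
```

>>> servo_tool(fingers=[0.01,0.01,0.01], linear=[[0,0,0],[0,0,0],[0,0,0]], rotation=[[0,0,0],[0,0,0],[0,0,0]])

```text
time: 12.95
tool_pos: [574.1, 185.0, 41.3]
tcp_rot: [-180.0, -0.1, 1.2]
ft_force: [0.5, -0.1, -3.3]
finger_gap: 30.4
grip_force: 60.4
```

```bash
python3 - <<'E'
from bench import r; from h import *
import pickle
s=r.sense();print(s["tool_pos"],s["tcp_rot"],s["finger_gap"],s["ft_force"])
w=r.snapshot("wrist"); pickle.dump((w,s),open("s6.pkl","wb"))
cv2.imwrite("pics/w6.png",cv2.resize(w["frame"][...,::-1],None,fx=1.55,fy=1.55))
print(goto(s,[573,184.6,27],1.2))
E
```

```text
[574.10623792 184.95596274  41.25197118] [-1.79983819e+02 -8.43118696e-02  1.17171026e+00] 30.39127303049395 [ 0.5337448  -0.07701965 -3.25537982]
(array([-0.0011,  0.0003,  0.0143]), array([-0.02, -0.08, -0.03]))
```

View pics/w6.png

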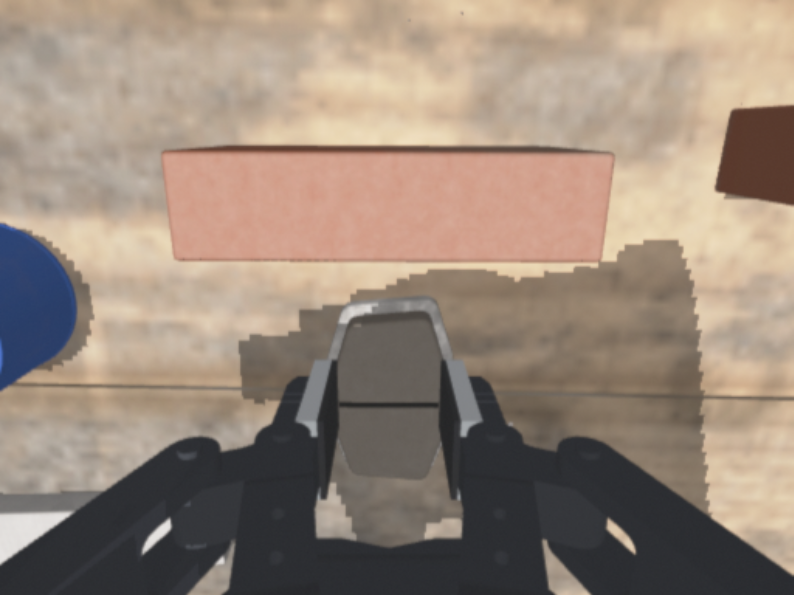

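The pad is held squarely, with the groove centre at (389,404). The front block spans 162–613, centred at 388.

```bash
python3 - <<'E'
from h import *; import pickle
w,s=pickle.load(open("s6.pkl","rb")); 
g=ray(w,np.array([[389,404],[389,318],[388,477]])/1.55,28); print(g,g[0]-s["tool_pos"])
print("block front top edge",ray(w,np.array([[174,262],[602,262],[162,152],[613,152]])/1.55,50).round(1))
E
```

```text
[[569.98856638 183.61726433  28.        ]
 [597.93295079 184.23305332  28.        ]
 [543.68258826 183.35780902  28.        ]] [ -4.11767154  -1.33869841 -13.25197118]
block front top edge [[619.1 235.2  50. ]
 [621.2 134.8  50. ]
 [644.1 235.3  50. ]
 [646.2 136.   50. ]]
```

>>> servo_tool(fingers=[0.01,0.01,0.01,0.01,0.045,0.06,0.06,0.06,0.06,0.06], linear=[[0,-0.0015,0.006],[0,-0.0015,0.011],[0,-0.0015,0.0145],[0,-0.0015,0.0145],[0,-0.0015,0.0145],[0,-0.0015,0.0145],[0,-0.0015,0.0145],[0,-0.0015,-0.02],[0,-0.0015,-0.06],[0,-0.0015,-0.1]], rotation=[[0,0,0],[0,0,0],[0,0,0],[0,0,0],[0,0,0],[0,0,0],[0,0,0],[0,0,0],[0,0,0],[0,0,0]])

```text
time: 14.0
tool_pos: [572.9, 186.2, 140.8]
tcp_rot: [180.0, 0.1, 1.2]
ft_force: [1.3, -0.6, -0.6]
finger_gap: 59.9
grip_force: 0.0
```

```bash
python3 - <<'E'
from bench import r; from h import *
s=r.sense();print(s["tool_pos"],s["tcp_rot"],s["finger_gap"],s["ft_force"])
print(goto(s,[424,36,70],11.2),goto(s,[424,36,24],11.2))
E
```

```text
[572.92231014 186.17533688 140.81897582] [1.79983298e+02 8.54879544e-02 1.16476979e+00] 59.90992792614441 [ 1.26291764 -0.6471878  -0.60074158]
(array([-0.1518,  0.1471,  0.0711]), array([ 1.000e-02,  9.000e-02, -1.004e+01])) (array([-0.1518,  0.1471,  0.1171]), array([ 1.000e-02,  9.000e-02, -1.004e+01]))
```

>>> servo_tool(fingers=[0.06,0.06,0.06,0.06,0.06,0.06,0.06,0.06,0.06,0.06], linear=[[-0.04,0.04,-0.02],[-0.08,0.08,-0.02],[-0.12,0.12,0],[-0.152,0.147,0.03],[-0.152,0.147,0.06],[-0.152,0.147,0.085],[-0.152,0.147,0.1],[-0.152,0.147,0.11],[-0.152,0.147,0.116],[-0.152,0.147,0.117]], rotation=[[0,0,-3],[0,0,-6],[0,0,-10],[0,0,-10],[0,0,-10],[0,0,-10],[0,0,-10],[0,0,-10],[0,0,-10],[0,0,-10]])

```text
time: 15.0
tool_pos: [424.6, 36.4, 23.1]
tcp_rot: [-180.0, 0.0, 11.2]
ft_force: [0.5, -0.2, -0.3]
finger_gap: 60.0
grip_force: 0.0
```

>>> servo_tool(fingers=[0.06,0.06,0.01,0.01,0.01,0.01,0.01], linear=[[0,0,0],[0,0,0],[0,0,0],[0,0,0],[0,0,0],[0,0,0],[0,0,0]], rotation=[[0,0,0],[0,0,0],[0,0,0],[0,0,0],[0,0,0],[0,0,0],[0,0,0]])

```text
time: 15.7
tool_pos: [425.2, 36.6, 24.4]
tcp_rot: [-180.0, -0.1, 11.2]
ft_force: [-2.9, 3.8, 8.7]
finger_gap: 31.3
grip_force: 59.5
```

>>> servo_tool(fingers=[0.01,0.01,0.01,0.01,0.01,0.01], linear=[[0,0,0],[0,0,-0.02],[0,0,-0.05],[0,0,-0.06],[0,0,-0.06],[0,0,-0.06]], rotation=[[0,0,0],[0,0,0],[0,0,0],[0,0,0],[0,0,0],[0,0,0]])

```text
time: 16.3
tool_pos: [424.1, 36.2, 82.4]
tcp_rot: [-180.0, 0.0, 11.2]
ft_force: [0.8, 0.2, -3.6]
finger_gap: 31.2
grip_force: 61.0
```

```bash
cat > look.py <<'E'
# held-pad check: lining groove in the wrist image, pad offset in the tool frame
from bench import r; from h import *; import pickle,sys
s=r.sense(); w=r.snapshot("wrist"); pickle.dump((w,s),open(sys.argv[1]+".pkl","wb"))
print(s["tool_pos"].round(1),s["tcp_rot"].round(1),s["finger_gap"].round(1),s["ft_force"].round(1))
g=cv2.cvtColor(w["frame"],cv2.COLOR_RGB2GRAY).astype(float)
p=g[200:312,240:262].mean(1); b=cv2.GaussianBlur(p.reshape(-1,1),(1,15),0)[:,0]-p
i=np.argsort(b[5:-5])[-3:]+205; print("groove row cand",i,b[i-200].round(1))
q=ray(w,[[251,i[-1]]],s["tool_pos"][2]-13)[0]
R0=R.from_euler("xyz",s["tcp_rot"],degrees=True); print("pad in tool",R0.inv().apply(q-s["tool_pos"]).round(1))
E
python3 look.py s7; python3 - <<'E'
from bench import r; from h import *
print(goto(r.sense(),[582.9,32.5,42],0))
E
```

```text
(array([0.1556, 0.0346, 0.0396]), array([-1.000e-02,  1.100e-01,  1.117e+01]))Traceback (most recent call last):
  File "look.py", line 4, in <module>
    print(s["tool_pos"].round(1),s["tcp_rot"].round(1),s["finger_gap"].round(1),s["ft_force"].round(1))
                                                       ^^^^^^^^^^^^^^^^^^^^^
AttributeError: 'float' object has no attribute 'round'
```

>>> servo_tool(fingers=[0.01,0.01,0.01,0.01,0.01,0.01,0.01,0.01,0.01,0.01], linear=[[0.03,0.01,0],[0.06,0.02,0],[0.1,0.03,0],[0.13,0.034,0],[0.15,0.0346,0.015],[0.1556,0.0346,0.03],[0.1556,0.0346,0.04],[0.1556,0.0346,0.04],[0.1556,0.0346,0.04],[0.1556,0.0346,0.04]], rotation=[[0,0,4],[0,0,8],[0,0,11.2],[0,0,11.2],[0,0,11.2],[0,0,11.2],[0,0,11.2],[0,0,11.2],[0,0,11.2],[0,0,11.2]])

```text
time: 17.35
tool_pos: [583.9, 32.4, 43.9]
tcp_rot: [180.0, -0.0, -0.0]
ft_force: [-0.0, -0.2, -2.1]
finger_gap: 31.2
grip_force: 61.0
```

>>> servo_tool(fingers=[0.01,0.01], linear=[[0,0,0],[0,0,0]], rotation=[[0,0,0],[0,0,0]])

```text
time: 17.55
tool_pos: [584.3, 32.4, 44.2]
tcp_rot: [180.0, -0.1, -0.0]
ft_force: [0.4, -0.0, -2.1]
finger_gap: 31.2
grip_force: 61.0
```

```bash
sed -i 's/s\["finger_gap"\].round(1)/s["finger_gap"]/' look.py; python3 look.py s8; python3 - <<'E'
from h import *; import pickle
w,s=pickle.load(open("s8.pkl","rb"));k=1
f=w["frame"];hsv=cv2.cvtColor(f,cv2.COLOR_RGB2HSV).astype(int);H,S,V=hsv[...,0],hsv[...,1],hsv[...,2]
m=((H<12)|(H>170))&(S>68)&(V>150); m=cv2.morphologyEx(m.astype(np.uint8),cv2.MORPH_OPEN,np.ones((5,5)))
[print(x) for x in rect(w,m,50,2000)]
E
```

```text
[584.3  32.4  44.2] [ 1.8e+02 -1.0e-01 -0.0e+00] 31.241621441165584 [ 0.4 -0.  -2.1]
groove row cand [256 258 257] [21.8 23.4 30.8]
pad in tool [-2.1  1.3 13. ]
(array([645.9,  32.3]), array([100.3,  24.8]), -90.0, array([248., 123.]), 19031.0)
```

>>> servo_tool(fingers=[0.01,0.01,0.01,0.01,0.045,0.06,0.06,0.06,0.06,0.06], linear=[[0,0,0.009],[0,0,0.015],[0,0,0.019],[0,0,0.0195],[0,0,0.0195],[0,0,0.0195],[0,0,0.0195],[0,0,-0.02],[0,0,-0.06],[0,0,-0.1]], rotation=[[0,0,0],[0,0,0],[0,0,0],[0,0,0],[0,0,0],[0,0,0],[0,0,0],[0,0,0],[0,0,0],[0,0,0]])

```text
time: 18.6
tool_pos: [583.5, 32.4, 144.1]
tcp_rot: [-180.0, 0.1, -0.0]
ft_force: [0.8, -0.2, 0.3]
finger_gap: 59.9
grip_force: 0.0
```

```bash
python3 - <<'E'
from bench import r; from h import *
s=r.sense();print(s["tool_pos"],s["tcp_rot"],s["finger_gap"],s["ft_force"])
print(goto(s,[443.9,-213.5,24],-17.7))
E
```

```text
[583.46736181  32.44735774 144.11754214] [-1.79998607e+02  5.69747927e-02 -3.33285783e-02] 59.94870597949757 [ 0.77058364 -0.24807625  0.29402059]
(array([-0.1393,  0.246 ,  0.1203]), array([1.000e-02, 6.000e-02, 1.767e+01]))
```

>>> servo_tool(fingers=[0.06,0.06,0.06,0.06,0.06,0.06,0.06,0.06,0.06,0.06], linear=[[-0.02,0.04,-0.02],[-0.045,0.08,-0.03],[-0.07,0.12,-0.03],[-0.095,0.16,-0.03],[-0.12,0.2,-0.02],[-0.1393,0.235,0],[-0.1393,0.246,0.04],[-0.1393,0.246,0.07],[-0.1393,0.246,0.08],[-0.1393,0.246,0.08]], rotation=[[0,0,4],[0,0,8],[0,0,12],[0,0,17.7],[0,0,17.7],[0,0,17.7],[0,0,17.7],[0,0,17.7],[0,0,17.7],[0,0,17.7]])

```text
time: 19.6
tool_pos: [443.2, -212.6, 61.8]
tcp_rot: [-179.9, 0.2, -17.7]
ft_force: [-0.5, 0.1, -0.3]
finger_gap: 60.4
grip_force: 0.0
```

```bash
python3 look.py s9; python3 - <<'E'
from h import *; import pickle
w,s=pickle.load(open("s9.pkl","rb")); f=w["frame"].astype(int)
print("expected px",proj(w,[[443.9,-213.5,14]]))
m=(np.abs(f-f.mean(2,keepdims=True)).max(2)<9)&(f.mean(2)<200)&(f.mean(2)>60); m[245:]=0
m=cv2.morphologyEx(m.astype(np.uint8),cv2.MORPH_OPEN,np.ones((5,5)))
[print(x) for x in rect(w,m,14,800)]
E
```

```text
[ 443.2 -212.6   61.8] [-179.9    0.2  -17.7] 60.3809129973044 [-0.5  0.1 -0.3]
groove row cand [221 223 222] [11.4 18.3 27.3]
pad in tool [16.1  1.2 12.9]
expected px [[249.87999859 221.81206854]]
(array([ 453.6, -214.6]), array([47.2, 38.5]), -17.7, array([247., 207.]), 4840.0)
(array([ 420.3, -333.1]), array([64.3, 46.6]), -4.3, array([471., 191.]), 7971.0)
```

>>> servo_tool(fingers=[0.06,0.06,0.06,0.06,0.06,0.01,0.01,0.01,0.01,0.01], linear=[[0,0,0.015],[0,0,0.028],[0,0,0.037],[0,0,0.04],[0,0,0.04],[0,0,0.04],[0,0,0.04],[0,0,0.04],[0,0,0.04],[0,0,0.04]], rotation=[[0,0,0],[0,0,0],[0,0,0],[0,0,0],[0,0,0],[0,0,0],[0,0,0],[0,0,0],[0,0,0],[0,0,0]])

```text
time: 20.65
tool_pos: [445.2, -213.7, 24.4]
tcp_rot: [180.0, -0.1, -17.7]
ft_force: [-0.7, 1.8, 5.5]
finger_gap: 31.0
grip_force: 60.0
```

>>> servo_tool(fingers=[0.01,0.01,0.01,0.01,0.01,0.01], linear=[[0,0,0],[0,0,-0.02],[0,0,-0.05],[0,0,-0.08],[0,0,-0.08],[0,0,-0.08]], rotation=[[0,0,0],[0,0,0],[0,0,0],[0,0,0],[0,0,0],[0,0,0]])

```text
time: 21.25
tool_pos: [444.8, -213.7, 103.7]
tcp_rot: [180.0, -0.1, -17.7]
ft_force: [-0.4, 0.5, -2.6]
finger_gap: 31.0
grip_force: 60.6
```

```bash
python3 - <<'E'
from bench import r; from h import *
print(r.sense()["finger_gap"],goto(r.sense(),[562.8,-131.7,44],-1))
E
```

```text
30.973378055789926 (array([ 0.0873, -0.1141,  0.0598]), array([  0.04,  -0.09, -16.73]))
```

>>> servo_tool(fingers=[0.01,0.01,0.01,0.01,0.01,0.01,0.01,0.01,0.01,0.01], linear=[[0.02,-0.03,0],[0.04,-0.06,0],[0.06,-0.09,0],[0.08,-0.11,0],[0.0873,-0.1141,0.02],[0.0873,-0.1141,0.04],[0.0873,-0.1141,0.055],[0.0873,-0.1141,0.06],[0.0873,-0.1141,0.06],[0.0873,-0.1141,0.06]], rotation=[[0,0,-5],[0,0,-10],[0,0,-16.7],[0,0,-16.7],[0,0,-16.7],[0,0,-16.7],[0,0,-16.7],[0,0,-16.7],[0,0,-16.7],[0,0,-16.7]])

```text
time: 22.25
tool_pos: [562.5, -131.7, 43.7]
tcp_rot: [180.0, -0.0, -1.1]
ft_force: [-0.4, 0.2, -2.3]
finger_gap: 31.1
grip_force: 60.6
```

>>> servo_tool(fingers=[0.01,0.01], linear=[[0,0,0],[0,0,0]], rotation=[[0,0,0],[0,0,0]])

```text
time: 22.45
tool_pos: [563.1, -131.8, 44.5]
tcp_rot: [180.0, -0.1, -1.0]
ft_force: [0.4, 0.0, -3.4]
finger_gap: 31.3
grip_force: 60.6
```

```bash
python3 look.py s10; python3 - <<'E'
from h import *; import pickle
w,s=pickle.load(open("s10.pkl","rb"));k=1
f=w["frame"];hsv=cv2.cvtColor(f,cv2.COLOR_RGB2HSV).astype(int);H,S,V=hsv[...,0],hsv[...,1],hsv[...,2]
m=((H<12)|(H>170))&(S>68)&(V>150); m=cv2.morphologyEx(m.astype(np.uint8),cv2.MORPH_OPEN,np.ones((5,5)))
[print(x) for x in rect(w,m,50,2000)]
E
```

```text
[ 563.1 -131.8   44.5] [ 1.8e+02 -1.0e-01 -1.0e+00] 31.251103058254028 [ 0.4  0.  -3.4]
groove row cand [305 258 259] [20.8 25.2 26.1]
pad in tool [-3.1  1.3 13. ]
(array([ 623.9, -132.6]), array([100.2,  25. ]), 89.0, array([247., 125.]), 18901.5)
```

>>> servo_tool(fingers=[0.01,0.01,0.01,0.01,0.045,0.06,0.06,0.06,0.06,0.06], linear=[[0.001,0,0.009],[0.001,0,0.015],[0.001,0,0.019],[0.001,0,0.02],[0.001,0,0.02],[0.001,0,0.02],[0.001,0,0.02],[0.001,0,-0.02],[0.001,0,-0.06],[0.001,0,-0.1]], rotation=[[0,0,0],[0,0,0],[0,0,0],[0,0,0],[0,0,0],[0,0,0],[0,0,0],[0,0,0],[0,0,0],[0,0,0]])

```text
time: 23.5
tool_pos: [563.0, -131.2, 144.1]
tcp_rot: [-180.0, 0.1, -1.0]
ft_force: [1.5, 0.3, 0.7]
finger_gap: 59.8
grip_force: 0.0
```

>>> servo_tool(fingers=[0.08,0.08,0.08,0.08,0.08,0.08,0.08,0.08,0.08,0.08], linear=[[0,-0.01,-0.05],[0,-0.04,-0.1],[-0.005,-0.08,-0.15],[-0.01,-0.12,-0.19],[-0.015,-0.16,-0.22],[-0.02,-0.18,-0.25],[-0.02,-0.19,-0.265],[-0.02,-0.19,-0.265],[-0.02,-0.19,-0.265],[-0.02,-0.19,-0.265]], rotation=[[0,0,0],[0,0,0],[0,0,0],[0,0,0],[0,0,0],[0,0,0],[0,0,0],[0,0,0],[0,0,0],[0,0,0]])

```text
time: 24.5
tool_pos: [546.5, 58.3, 406.5]
tcp_rot: [180.0, 0.1, -1.1]
ft_force: [-0.6, 0.0, -0.5]
finger_gap: 79.8
grip_force: 0.0
```

```bash
python3 - <<'E'
from bench import r; from h import *
import pickle
s=r.sense();print(s["tool_pos"],s["tcp_rot"],s["ft_force"])
w=r.snapshot("wrist"); pickle.dump((w,s),open("s11.pkl","wb"))
cv2.imwrite("pics/w11.png",cv2.resize(w["frame"][...,::-1],None,fx=1.55,fy=1.55))
f=w["frame"];hsv=cv2.cvtColor(f,cv2.COLOR_RGB2HSV).astype(int);H,S,V=hsv[...,0],hsv[...,1],hsv[...,2]
m=((H<11)|(H>170))&(S>72)&(V>140); m[90:]=0
m=cv2.morphologyEx(m.astype(np.uint8),cv2.MORPH_OPEN,np.ones((3,3)))
[print(x) for x in rect(w,m,50,300)]
m=(H>100)&(H<125)&(S>150)&(V>150)
[print("tin",x) for x in rect(w,m,38,200)]
E
```

```text
[546.54562811  58.31148091 406.49743295] [ 1.79977762e+02  1.44083473e-01 -1.06138272e+00] [-0.636407    0.04307488 -0.45585817]
(array([ 624.1, -133.1]), array([99.1, 23.8]), 89.0, array([386.,  79.]), 1210.0)
(array([632.5, 185.5]), array([98.8, 24.2]), -89.0, array([157.,  77.]), 1221.0)
(array([ 632.7, -273.2]), array([70.2, 24. ]), 84.4, array([487.,  71.]), 834.0)
(array([645.7,  31.9]), array([98.1, 24.2]), -89.7, array([268.,  65.]), 1259.0)
```

View pics/w11.png

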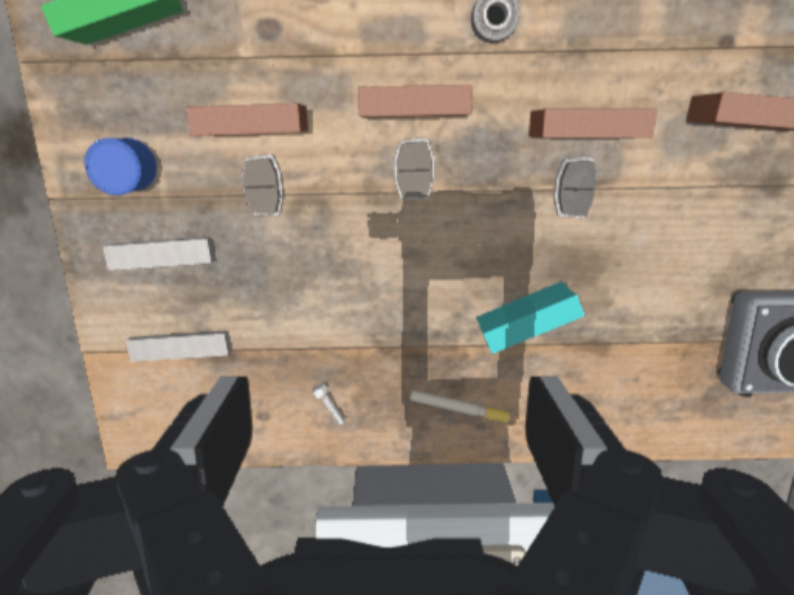

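The pads lie before blocks 0, 1 and 2, with groove centres at about (262,186), (415,170) and (578,188). The tin top is at (119,166). Bar B's corners are (104,248), (209,239), (211,262), (108,270), and bar A's are (128,341), (226,333), (229,355), (131,361).

```bash
python3 - <<'E'
from h import *; import pickle
w,s=pickle.load(open("s11.pkl","rb")); k=1.55
b={"C":(632.4,185.7,-178.9),"B":(645.8,32.3,180),"A":(624,-132.8,179)}
for n,c in {"C":(262,186),"B":(414.5,170),"A":(578,188)}.items():
    p=ray(w,np.array([c])/k,14)[0]; x0,y0,a=b[n]; a=np.radians(a); d=p[:2]-[x0,y0]
    print(n,p.round(1),"y in block",(d@[np.cos(a),np.sin(a)]).round(1),"x",(d@[np.sin(a),-np.cos(a)]).round(1))
def q(pts):
    p=ray(w,np.array(pts)/k,12); ax=(p[0]+p[3]-p[1]-p[2])/2; print(p.mean(0).round(1),np.linalg.norm(ax),np.degrees(np.arctan2(ax[1],ax[0]))); return p.mean(0),ax/np.linalg.norm(ax)
B,_=q([[104,248],[209,239],[211,262],[108,270]]); A,ax=q([[128,341],[226,333],[229,355],[131,361]])
n=np.array([-ax[1],ax[0],0]);n=-n if n[0]<0 else n; print("bar rel: along",(B-A)@ax,"across",(B-A)@n)
hsv=cv2.cvtColor(w["frame"],cv2.COLOR_RGB2HSV).astype(int);H,S,V=hsv[...,0],hsv[...,1],hsv[...,2]
print(hsv[107,77]); m=((H>100)&(H<128)&(S>110)&(V>170)).astype(np.uint8); m[:,110:]=0;m[:80]=0;m=cv2.morphologyEx(m,cv2.MORPH_OPEN,np.ones((5,5)))
[print("tin",x) for x in rect(w,m,38,200)]
print("tin",ray(w,np.array([[117,166]])/k,38))
E
```

```text
C [569.7 182.5  14. ] y in block 62.7 x -2.0
B [582.7  30.3  14. ] y in block 63.1 x -2.0
A [ 562.2 -133.2   14. ] y in block 61.7 x -1.5
[500.7 298.1  12. ] 110.08675466915122 93.73155578174124
[395.3 291.5  12. ] 109.62817558503613 93.37308629604236
bar rel: along 0.4320646734695072 across 105.59994057033316
[112 131 213]
tin (array([593. , 316.1]), array([49.7, 48.3]), 89.0, array([ 72., 107.]), 913.5)
tin [[593.11881672 311.3681095   38.        ]]
```

>>> servo_tool(fingers=[0.085,0.085,0.085,0.085,0.085,0.085,0.085,0.085,0.085,0.085], linear=[[0.01,-0.04,0.02],[0.02,-0.08,0.05],[0.03,-0.12,0.09],[0.04,-0.16,0.13],[0.042,-0.2,0.17],[0.042,-0.24,0.21],[0.042,-0.259,0.24],[0.042,-0.259,0.26],[0.042,-0.259,0.27],[0.042,-0.259,0.27]], rotation=[[0,0,0],[0,0,-1],[0,0,-1],[0,0,-1],[0,0,-1],[0,0,-1],[0,0,-1],[0,0,-1],[0,0,-1],[0,0,-1]])

```text
time: 25.55
tool_pos: [591.9, 315.3, 134.9]
tcp_rot: [179.8, 0.3, -0.1]
ft_force: [-0.2, -0.1, 0.8]
finger_gap: 84.8
grip_force: 0.0
```

```bash
python3 - <<'E'
from bench import r; from h import *
import pickle
s=r.sense();print(s["tool_pos"],s["tcp_rot"],s["ft_force"])
w=r.snapshot("wrist"); pickle.dump((w,s),open("s12.pkl","wb"))
hsv=cv2.cvtColor(w["frame"],cv2.COLOR_RGB2HSV).astype(int);H,S,V=hsv[...,0],hsv[...,1],hsv[...,2]
m=((H>100)&(H<128)&(S>110)&(V>150)).astype(np.uint8);m=cv2.morphologyEx(m,cv2.MORPH_OPEN,np.ones((5,5)))
[print("tin",x) for x in rect(w,m,38,500)]
print(goto(s,[593,317,26],0))
E
```

```text
[591.86277638 315.28752793 134.88697694] [ 1.79837317e+02  3.12675936e-01 -7.00724554e-02] [-0.22040025 -0.14213891  0.83626787]
tin (array([610.1, 325.2]), array([35.1, 16.4]), -46.1, array([235., 169.]), 729.0)
(array([ 0.0017, -0.002 ,  0.1089]), array([ 0.16,  0.31, -0.07]))
```

```bash
python3 - <<'E'
from h import *; import pickle
w,s=pickle.load(open("s12.pkl","rb"))
hsv=cv2.cvtColor(w["frame"],cv2.COLOR_RGB2HSV).astype(int);H,S,V=hsv[...,0],hsv[...,1],hsv[...,2]
u=proj(w,[[593,317,38]])[0].astype(int); print(u,hsv[u[1],u[0]-30:u[0]+31:10])
m=((H>100)&(H<130)&(S>90)&(V>85)).astype(np.uint8);m=cv2.morphologyEx(m,cv2.MORPH_OPEN,np.ones((5,5)))
[print("tin",x) for x in rect(w,m,38,500)]
E
```

```text
[246 192] [[112 130 141]
 [112 125 147]
 [112 127 148]
 [112 125 147]
 [112 127 147]
 [113 125 147]
 [112 123 147]]
tin (array([596.7, 316.7]), array([57.1, 51.9]), -0.0, array([247., 187.]), 4405.5)
```

>>> servo_tool(fingers=[0.085,0.085,0.085,0.085,0.085,0.085,0.085,0.03,0.03,0.03], linear=[[0.001,-0.001,0.03],[0.001,-0.001,0.06],[0.001,-0.001,0.085],[0.001,-0.001,0.102],[0.001,-0.001,0.109],[0.001,-0.001,0.109],[0.001,-0.001,0.109],[0.001,-0.001,0.109],[0.001,-0.001,0.109],[0.001,-0.001,0.109]], rotation=[[0,0,0],[0,0,0],[0,0,0],[0,0,0],[0,0,0],[0,0,0],[0,0,0],[0,0,0],[0,0,0],[0,0,0]], force=110)

```text
time: 26.6
tool_pos: [595.7, 318.7, 31.5]
tcp_rot: [-179.9, -0.2, -0.0]
ft_force: [0.8, 1.2, -1.6]
finger_gap: 49.9
grip_force: 114.1
```

>>> servo_tool(fingers=[0.03,0.03,0.03,0.03,0.03,0.03,0.03,0.03], linear=[[0,0,0],[0,0,0],[0,0,-0.03],[0,0,-0.07],[0,0,-0.11],[0,0,-0.15],[0,0,-0.15],[0,0,-0.15]], rotation=[[0,0,0],[0,0,0],[0,0,0],[0,0,0],[0,0,0],[0,0,0],[0,0,0],[0,0,0]])

```text
time: 27.4
tool_pos: [595.0, 318.5, 180.6]
tcp_rot: [-179.9, -0.1, -0.0]
ft_force: [-0.2, 0.4, -4.0]
finger_gap: 49.9
grip_force: 114.7
```

```bash
python3 - <<'E'
from bench import r; from h import *
s=r.sense();print(s["tool_pos"],s["tcp_rot"],s["finger_gap"])
print(goto(s,[440,-200,176],0),goto(s,[396.5,-361.7,110],0))
E
```

```text
[595.03233623 318.46764615 180.63677426] [-1.79940881e+02 -1.35326642e-01 -2.73784846e-02] 49.85882326224146
(array([-0.1548,  0.5185,  0.0037]), array([-0.06, -0.14, -0.03])) (array([-0.1984,  0.6803,  0.0695]), array([-0.06, -0.14, -0.03]))
```

>>> servo_tool(fingers=[0.03,0.03,0.03,0.03,0.03,0.03,0.03,0.03,0.03,0.03], linear=[[-0.005,0.02,0],[-0.015,0.05,0],[-0.026,0.09,0],[-0.038,0.13,0],[-0.05,0.17,0],[-0.061,0.21,0],[-0.073,0.25,0],[-0.085,0.29,0],[-0.096,0.33,0],[-0.108,0.37,0]], rotation=[[0,0,0],[0,0,0],[0,0,0],[0,0,0],[0,0,0],[0,0,0],[0,0,0],[0,0,0],[0,0,0],[0,0,0]])

```text
time: 28.4
tool_pos: [483.9, -52.9, 176.5]
tcp_rot: [-179.9, 0.2, -0.0]
ft_force: [0.7, -0.7, -1.9]
finger_gap: 49.7
grip_force: 114.9
```

>>> servo_tool(fingers=[0.03,0.03,0.03,0.03,0.03,0.03,0.03,0.03,0.03,0.03], linear=[[-0.012,0.04,0],[-0.024,0.08,0],[-0.036,0.12,0],[-0.048,0.16,0],[-0.06,0.2,0],[-0.07,0.24,0],[-0.08,0.275,0.01],[-0.087,0.3,0.02],[-0.0904,0.3103,0.03],[-0.0904,0.3103,0.04]], rotation=[[0,0,0],[0,0,0],[0,0,0],[0,0,0],[0,0,0],[0,0,0],[0,0,0],[0,0,0],[0,0,0],[0,0,0]])

```text
time: 29.4
tool_pos: [394.2, -361.9, 136.6]
tcp_rot: [-179.8, 0.1, -0.1]
ft_force: [0.6, 0.0, -2.7]
finger_gap: 50.6
grip_force: 114.9
```

```bash
python3 - <<'E'
from bench import r; from h import *
s=r.sense();print(s["tool_pos"],s["tcp_rot"],s["finger_gap"])
print(goto(s,[396.5,-361.7,95],0))
w=r.snapshot("side"); cv2.imwrite("pics/m.png",cv2.resize(w["frame"][90:300,200:400,::-1],None,fx=2.8,fy=2.8,interpolation=cv2.INTER_CUBIC))
E
```

```text
[ 394.24877168 -361.93334726  136.59891865] [-1.79848437e+02  1.39412003e-01 -1.42986401e-01] 50.61114884178124
(array([ 0.0024, -0.0001,  0.0416]), array([-0.15,  0.14, -0.14]))
```

View pics/m.png

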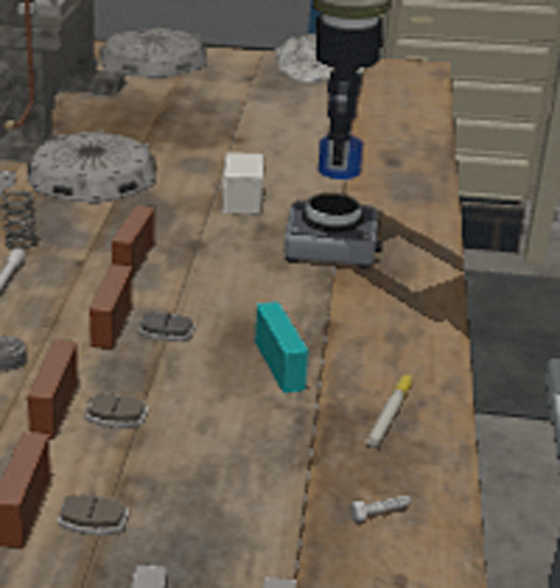

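The tin is upright at (340,157), above the platen at (334,208), and all three pads are still in place. Pressing in steps.

>>> servo_tool(fingers=[0.03,0.03,0.03,0.03,0.03,0.03,0.03,0.03,0.03], linear=[[0.002,0,0.02],[0.002,0,0.035],[0.002,0,0.042],[0.002,0,0.046],[0.002,0,0.049],[0.002,0,0.051],[0.002,0,0.053],[0.002,0,0.055],[0.002,0,0.055]], rotation=[[0,0,0],[0,0,0],[0,0,0],[0,0,0],[0,0,0],[0,0,0],[0,0,0],[0,0,0],[0,0,0]])

```text
time: 30.35
tool_pos: [398.3, -362.2, 86.0]
tcp_rot: [180.0, -0.1, -0.0]
ft_force: [-3.3, 5.7, 9.8]
finger_gap: 50.2
grip_force: 115.6
```

>>> servo_tool(fingers=[0.03,0.03,0.03,0.03,0.03], linear=[[0,0,0.002],[0,0,0.004],[0,0,0.006],[0,0,0.006],[0,0,0.006]], rotation=[[0,0,0],[0,0,0],[0,0,0],[0,0,0],[0,0,0]])

```text
time: 30.85
tool_pos: [398.6, -362.6, 83.1]
tcp_rot: [179.9, -0.1, -0.0]
ft_force: [-12.4, 15.4, 34.1]
finger_gap: 50.2
grip_force: 119.4
```

>>> servo_tool(fingers=[0.03,0.03,0.03,0.03,0.03,0.03,0.03,0.03,0.03,0.03], linear=[[0,0,-0.001],[0,0,-0.001],[0,0,-0.001],[0,0,-0.001],[0,0,-0.001],[0,0,-0.001],[0,0,-0.001],[0,0,-0.001],[0,0,-0.001],[0,0,-0.001]], rotation=[[0,0,0],[0,0,0],[0,0,0],[0,0,0],[0,0,0],[0,0,0],[0,0,0],[0,0,0],[0,0,0],[0,0,0]])

```text
time: 31.85
tool_pos: [398.6, -362.5, 83.1]
tcp_rot: [179.9, -0.1, -0.0]
ft_force: [-9.2, 10.3, 25.4]
finger_gap: 50.3
grip_force: 117.9
```

>>> servo_tool(fingers=[0.03,0.03,0.03,0.03,0.03,0.03,0.03,0.03,0.03,0.03], linear=[[0,0,0],[0,0,0],[0,0,0],[0,0,0],[0,0,0],[0,0,0],[0,0,0],[0,0,0],[0,0,0],[0,0,0]], rotation=[[0,0,0],[0,0,0],[0,0,0],[0,0,0],[0,0,0],[0,0,0],[0,0,0],[0,0,0],[0,0,0],[0,0,0]])

```text
time: 32.85
tool_pos: [398.6, -362.5, 83.1]
tcp_rot: [179.9, -0.1, -0.0]
ft_force: [-8.3, 11.5, 24.7]
finger_gap: 50.3
grip_force: 117.9
```

>>> servo_tool(fingers=[0.03,0.03,0.03,0.03,0.03,0.03,0.03,0.03,0.03,0.03], linear=[[0,0,0],[0,0,0],[0,0,0],[0,0,0],[0,0,0],[0,0,0],[0,0,0],[0,0,0],[0,0,0],[0,0,0]], rotation=[[0,0,0],[0,0,0],[0,0,0],[0,0,0],[0,0,0],[0,0,0],[0,0,0],[0,0,0],[0,0,0],[0,0,0]])

```text
time: 33.85
tool_pos: [398.6, -362.5, 83.2]
tcp_rot: [179.9, -0.1, -0.0]
ft_force: [-9.4, 11.6, 25.4]
finger_gap: 50.1
grip_force: 117.9
```

>>> servo_tool(fingers=[0.03,0.03,0.03,0.03,0.03,0.03,0.03,0.03,0.03,0.03], linear=[[0,0,-0.02],[0,0,-0.05],[0,0,-0.09],[0,-0.02,-0.11],[0.004,-0.05,-0.11],[0.007,-0.09,-0.11],[0.01,-0.13,-0.11],[0.013,-0.17,-0.11],[0.016,-0.21,-0.11],[0.02,-0.25,-0.11]], rotation=[[0,0,0],[0,0,0],[0,0,0],[0,0,0],[0,0,0],[0,0,0],[0,0,0],[0,0,0],[0,0,0],[0,0,0]])

```text
time: 34.85
tool_pos: [418.1, -110.8, 190.2]
tcp_rot: [179.9, -0.1, -0.1]
ft_force: [1.1, 0.4, -2.5]
finger_gap: 49.8
grip_force: 115.3
```

>>> servo_tool(fingers=[0.03,0.03,0.03,0.03,0.03,0.03,0.03,0.03,0.03,0.03], linear=[[0.003,-0.04,0],[0.006,-0.08,0],[0.009,-0.12,0],[0.012,-0.16,0],[0.016,-0.2,0],[0.02,-0.25,0],[0.024,-0.3,0],[0.027,-0.34,0],[0.03,-0.38,0],[0.031,-0.4,0]], rotation=[[0,0,0],[0,0,0],[0,0,0],[0,0,0],[0,0,0],[0,0,0],[0,0,-3.3],[0,0,-3.3],[0,0,-3.3],[0,0,-3.3]])

```text
time: 35.85
tool_pos: [449.1, 291.3, 190.1]
tcp_rot: [-179.9, -0.1, 3.4]
ft_force: [-0.5, -0.9, -3.6]
finger_gap: 50.1
grip_force: 115.1
```

```bash
python3 - <<'E'
from bench import r; from h import *; import pickle
w=r.snapshot("wrist"); sd=r.snapshot("side"); s=r.sense(); pickle.dump((w,sd,s),open("s13.pkl","wb"))
print(s["tool_pos"],s["tcp_rot"],s["finger_gap"])
print(goto(s,[449.7,295.2,31.6],3.3))
E
```

```text
[449.04966718 290.73359608 189.96319639] [-1.79920584e+02 -7.85574083e-02  3.44766675e+00] 50.282586700269825
(array([ 0.0007, -0.0042,  0.1584]), array([-0.08, -0.08,  0.15]))
```

>>> servo_tool(fingers=[0.03,0.03,0.03,0.03,0.03,0.03,0.03,0.03,0.03,0.03], linear=[[0.0005,-0.004,0.03],[0.0005,-0.004,0.07],[0.0005,-0.004,0.1],[0.0005,-0.004,0.125],[0.0005,-0.004,0.14],[0.0005,-0.004,0.149],[0.0005,-0.004,0.152],[0.0005,-0.004,0.152],[0.0005,-0.004,0.152],[0.0005,-0.004,0.152]], rotation=[[0,0,0],[0,0,0],[0,0,0],[0,0,0],[0,0,0],[0,0,0],[0,0,0],[0,0,0],[0,0,0],[0,0,0]])

```text
time: 36.95
tool_pos: [450.2, 292.4, 38.6]
tcp_rot: [-179.9, -0.1, 3.3]
ft_force: [0.4, 0.2, -2.4]
finger_gap: 49.9
grip_force: 115.1
```

>>> servo_tool(fingers=[0.03,0.03,0.03], linear=[[0,0,0],[0,0,0],[0,0,0]], rotation=[[0,0,0],[0,0,0],[0,0,0]])

```text
time: 37.25
tool_pos: [449.4, 292.0, 37.5]
tcp_rot: [-180.0, -0.0, 3.3]
ft_force: [-0.4, -0.0, -3.5]
finger_gap: 50.3
grip_force: 115.1
```

```bash
python3 - <<'E'
from bench import r; from h import *; import pickle
s=r.sense(); w=r.snapshot("wrist"); pickle.dump((w,s),open("s14.pkl","wb"))
print(s["tool_pos"],s["tcp_rot"],s["finger_gap"])
cv2.imwrite("pics/w14.png",cv2.resize(w["frame"][...,::-1],None,fx=1.55,fy=1.55))
E
```

```text
[449.36673549 292.00264428  37.47084261] [-1.79994076e+02 -1.26504161e-02  3.27300613e+00] 50.27015300362811
```

View pics/w14.png

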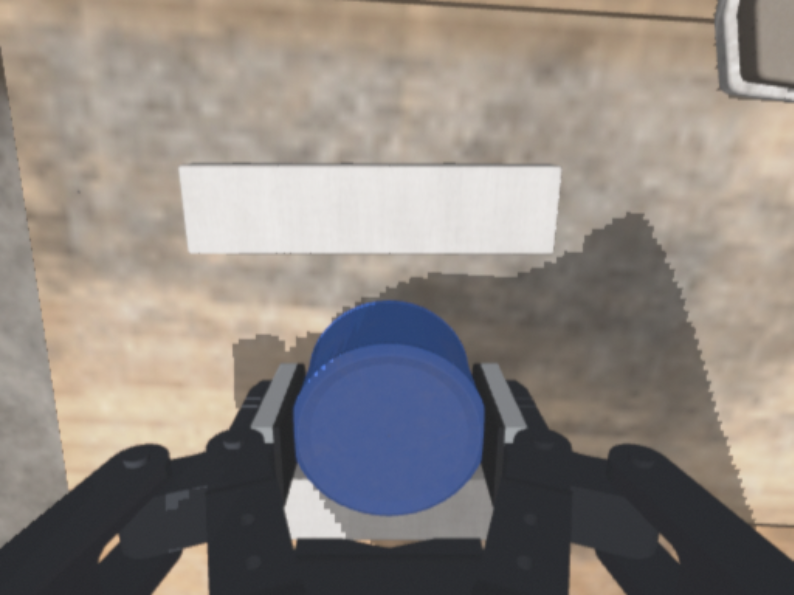

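```bash
python3 - <<'E'
from h import *; import pickle
w,s=pickle.load(open("s14.pkl","rb"))
p=ray(w,np.array([[180,166],[560,166],[554,254],[189,254]])/1.55,12); print(p.round(1),p.mean(0))
t=ray(w,np.array([[389,430],[295,428],[484,428],[389,345],[389,515]])/1.55,s["tool_pos"][2]+7); print(t.round(1))
E
```

```text
[[511.6 354.5  12. ]
 [517.9 245.5  12. ]
 [492.1 243.3  12. ]
 [485.7 353.4  12. ]] [501.82183581 299.18501691  12.        ]
[[449.2 290.8  44.5]
 [448.3 315.6  44.5]
 [451.2 265.7  44.5]
 [473.6 292.2  44.5]
 [421.9 289.2  44.5]]
```

The tin is upright between the bars. It sits about 5 mm low in y (tin centre column 389, bar B centre column 371). I'll correct that, lower and release.

>>> servo_tool(fingers=[0.03,0.03,0.03,0.03,0.03,0.06,0.07,0.075,0.075,0.075], linear=[[0.0013,-0.003,0.001],[0.0013,-0.0052,0.003],[0.0013,-0.0052,0.005],[0.0013,-0.0052,0.0062],[0.0013,-0.0052,0.0065],[0.0013,-0.0052,0.0065],[0.0013,-0.0052,0.0065],[0.0013,-0.0052,0.0065],[0.0013,-0.0052,0.0065],[0.0013,-0.0052,0.0065]], rotation=[[0,0,0],[0,0,0],[0,0,0],[0,0,0],[0,0,0],[0,0,0],[0,0,0],[0,0,0],[0,0,0],[0,0,0]])

```text
time: 38.3
tool_pos: [450.4, 297.2, 30.8]
tcp_rot: [-180.0, -0.0, 3.3]
ft_force: [-0.4, -0.8, 0.1]
finger_gap: 74.8
grip_force: 0.0
```

>>> servo_tool(fingers=[0.075,0.075,0.075,0.075,0.075,0.075,0.075,0.075,0.075,0.075], linear=[[0,0,-0.02],[0,0,-0.06],[0,0,-0.1],[0.01,0.03,-0.15],[0.03,0.07,-0.2],[0.05,0.11,-0.25],[0.07,0.16,-0.3],[0.08,0.2,-0.35],[0.08,0.22,-0.37],[0.08,0.22,-0.37]], rotation=[[0,0,0],[0,0,0],[0,0,0],[0,0,0],[0,0,0],[0,0,0],[0,0,0],[0,0,0],[0,0,0],[0,0,3.3]])

```text
time: 39.3
tool_pos: [541.0, 86.3, 396.0]
tcp_rot: [-180.0, -0.0, -0.0]
ft_force: [0.1, 0.5, 0.4]
finger_gap: 75.3
grip_force: 0.0
```

```bash
python3 - <<'E'
from bench import r; from h import *; import pickle
s=r.sense(); w=r.snapshot("wrist"); pickle.dump((w,s),open("s15.pkl","wb"))
print(s["tool_pos"],s["tcp_rot"],s["finger_gap"])
cv2.imwrite("pics/w15.png",cv2.resize(w["frame"][...,::-1],None,fx=1.55,fy=1.55))
E
```

```text
[541.03849111  86.34393503 395.99207064] [-1.79998077e+02 -1.72371307e-02 -4.64238841e-02] 75.32782004726536
```

View pics/w15.png

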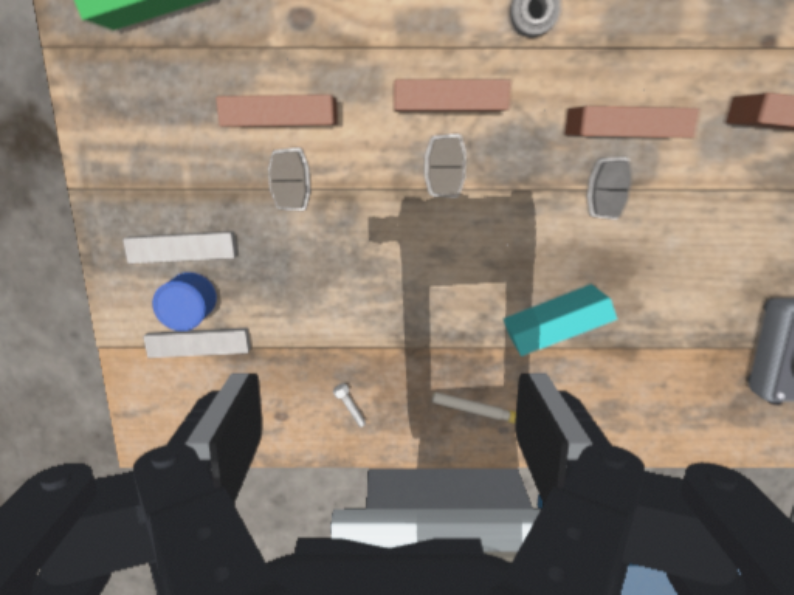

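The tin stands upright at (181,305) between the bars. The pads are at (288,181), (446,167) and (611,190). A numeric check before handing in.

```bash
python3 - <<'E'
from h import *; import pickle
w,s=pickle.load(open("s15.pkl","rb")); k=1.55
b={"C":(632.4,185.7,-178.9),"B":(645.8,32.3,180),"A":(624,-132.8,179)}
for n,c in {"C":(288,181),"B":(445.5,167),"A":(611,189)}.items():
    p=ray(w,np.array([c])/k,14)[0]; x0,y0,a=b[n]; a=np.radians(a); d=p[:2]-[x0,y0]
    print(n,p.round(1),"y",(d@[np.cos(a),np.sin(a)]).round(1),"x",(d@[np.sin(a),-np.cos(a)]).round(1))
def q(pts):
    p=ray(w,np.array(pts)/k,12); ax=(p[0]+p[3]-p[1]-p[2])/2; print(p.mean(0).round(1),np.linalg.norm(ax),np.degrees(np.arctan2(ax[1],ax[0]))); return p.mean(0),ax/np.linalg.norm(ax)
B,_=q([[124,240],[232,233],[234,257],[128,263]]); A,ax=q([[145,335],[246,330],[248,352],[148,357]])
n=np.array([-ax[1],ax[0],0]);n=-n if n[0]<0 else n; print("bar: along",(B-A)@ax,"across",(B-A)@n)
hsv=cv2.cvtColor(w["frame"],cv2.COLOR_RGB2HSV).astype(int);H,S,V=hsv[...,0],hsv[...,1],hsv[...,2]
m=((H>100)&(H<128)&(S>110)&(V>170)).astype(np.uint8); m=cv2.morphologyEx(m,cv2.MORPH_OPEN,np.ones((5,5)))
for x in rect(w,m,38,200):
    t=np.r_[x[0],12]; print("tin",x[:3],"from A: along",(t-A)@ax,"across",(t-A)@n,"from B along",(t-B)@ax)
E
```

```text
C [569.  182.9  14. ] y 63.4 x -1.6
B [582.4  29.7  14. ] y 63.4 x -2.6
A [ 561.4 -133.3   14. ] y 62.6 x -1.6
[501.4 297.7  12. ] 109.976689741404 93.53466439539147
[396.3 291.8  12. ] 109.27363224717901 93.07351807466117
bar: along 0.2929017630421024 across 105.26414751901719
tin (array([448.6, 295. ]), array([50.3, 48.9]), -47.4) from A: along 0.38590586669088106 across 52.41219108837583 from B along 0.09300410364877823
```

```bash
python3 -c "
from bench import r
print(r.hand_in())"
```

```text
the job is handed in; nothing more can be done
None
```

The job is handed in: bar B is laid parallel beyond bar A, the three pads present are laid before blocks 0–2, the paste was pressed for about three seconds, and the tin stands midway between the bars; my last camera check put everything it measured within tolerance, but the hand-in returned no verdict.

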